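# Lock a fresh cartridge into the bench water polisher

## Robot

A 7-joint arm with a two-finger parallel gripper is mounted at the origin on the work surface; the furniture and walls round the work are solid. World frame = base frame: x ahead of the robot, y to its left, z up, the work surface at z = 0. Lengths are in m, angles in rad, forces in N, time in s.
With the tool pointing down it reaches from about 0.4 to 0.85 m from the base axis. Payload 4.5 kg.
Tool frame: the origin (TCP) lies at the very end of the fingers, on their centre line; the grasp point (between the pads) lies 19 mm behind it (tcp_to_grasp is the z of the grasp point in the tool frame, in m); z points along the fingers, y is the line along which they close (so a half turn about z gives the same grasp; the last joint's range is limited). The gripper opens to 88 mm and grips with 3 to 60 N. Pads are 18 mm wide; open, the fingers measure 123 mm over their backs; the gripper's body (75 mm by 187 mm) begins 45 mm behind the grasp point.
Start: joints at [1.365, 0.689, -0.195, 1.565, 0.157, 0.902, -0.215], TCP at [0.148, -0.607, 0.239] pointing down, gripper open.
Joint ranges: [-3.01, 3.01], [-0.46, 2.08], [-1.47, 1.51], [0.13, 2.56], [-1, 4.14], [0.04, 2.09], [-2.66, 2.66]. Speed limits (rad/s): [2.57, 2.57, 3.14, 3.14, 3.14, 3.14, 3.14].

## Interface

Orientations are given as a unit quaternion [x, y, z, w].
In Python, from plant import * gives the robot as it stands. The module is installed in compiled form; this text tells all that it offers.
- The arm moves only by the shell command python3 -m jog 'ROWS' [OPENING] [FORCE]. ROWS is JSON, a list that holds one entry, the list of rows, each a list of 6 numbers: the shift along the tool's x, y, z in m, then the turn, a rotation vector about the tool's x, y, z in rad. In form: [[[dx, dy, dz, ax, ay, az], ...]]. A call has 1 to 12 rows; each row shifts and turns the commanded pose from where the row before left it, along the tool's axes as they then stand; what a row does not reach is not made up. A row lasts 1/8 s, in which the tool goes at most 62.5 mm and 10.7 degrees, less where a joint would pass 70% of its speed; a pose out of reach is approached as far as the arm can. A call with a gripper value outside its range is refused whole. OPENING is the finger opening in m, from 0 to 0.0881, set as the call begins (- or left out, the last holds). The fingers move at their own pace and stop on an object; FORCE is the grip in N (left out, the last holds). Time passes only in rows, so rows that do not move let the fingers close. It gives the time, the measured TCP pose, the force, the opening and the grip force at its end, in the units of the state.
- get_state(): the state, without advancing time (a new reading comes with each control period).
- snapshot(name): name is "scene" or "side" or "wrist"; returns a dict with "frame" (384x512x3 uint8, red, green, blue), "mtx" (3x3 intrinsics, pixels), "xyz" and "orientation" of the camera in the world; the wrist camera has in their place "mount" (4x4, takes a point from camera to tool coordinates, whose origin is the TCP and whose axes are the flange's). Camera axes: x right, y down, z forward; pixel columns grow to the right and rows downward; lengths in m; the calibration is good to about 2 mm. A picture is of the moment at which its call begins: read the wrist's pose just before it. There is no depth.
- finish_job(): hands the job in; it is judged then, once.
The state is a dict: "clock": time; "q": joint angles; "qd": joint speeds; "joint_torque": joint torques, N m; "tool_pos": TCP position; "eef_rot": TCP orientation; "contact_force": force on the tool from outside, world axes, zero at the start; "moment": the same for the moment, N m; "opening": opening from 0.0 (shut) to 1.0 (fully open); "finger_force": force on a finger pad.
Only numpy, scipy, OpenCV 4.12 (cv2) and the standard library are available. Lean on these libraries where they do the work, as an engineer would, in place of code of your own. Each camera call takes 0.05 s, during which the arm holds its last target. There are 200 camera calls.

## Task

A fresh cartridge lies on the bench in front of the water polisher. Stand it upright on the bench and let go of it, take it again by the wing handle on its top, and lock it in the polisher's well: lower its two lugs into the open slots of the collar, push it down against the spring, twist it clockwise as far as it goes and let the spring lift it into the notches. Leave the bottles, tubes, dish and beakers standing where they are.

Things in the scene. Friction and masses are not known exactly. Their poses are not given: they have to be found in the camera images.
- cartridge_mid (a point): Point on the cartridge's axis, half-way along it. White round barrel 42 mm across with a grey wing handle on top, 140 mm long in all, about 0.25 kg; it starts lying on its side. z points from the flat underside (z = -70 mm), on which it can stand, to the wing's top (z = +70 mm); y points along the wing. The lowest 58 mm of barrel are plain and can be gripped. Half a turn about z makes no difference.
- wing (a point): Centre of the wing handle, 54 mm above cartridge_mid on the axis (same axes). The wing is a flat bar 76 mm long (y), 18 mm thick (x) and 32 mm high (z); the barrel's shoulder is right under it. While the cartridge lies the wing is level, so it cannot be pinched from above; in the well the plain barrel is swallowed and only the wing can be held.
- lugs (a point): Point on the cartridge's axis at the middle of its two grey bayonet lugs, 8 mm below cartridge_mid (same axes). The lugs stand out of the barrel at +y and -y, right below the ends of the wing, to 31 mm from the axis; 10 mm wide (x), 8 mm high (z). Locked, this point is 15 mm over the collar's origin.
- collar: Fixed grey ring with two J-shaped slots, round the mouth of the cartridge well on top of the polisher. Origin on the well's axis at the level of the deck (78 mm over the bench), z up; ring 26 mm high, 47 mm inside, 70 mm outside. Locked, the cartridge's y axis lies along this y axis (either way round) and the spring holds the lugs' undersides 11 mm over the deck, up against the notch roofs.
- well_mouth (a point): Centre of the collar's top rim, on the well's axis, 104 mm over the bench; axes as the collar's. The well below is 48 mm wide. The lugs go in with the cartridge's y axis turned 60 degrees counter-clockwise (seen from above) from the collar's y axis; locking is a clockwise twist of 60 degrees.
- slot_mouth (a point): Middle of the open top of one of the two slots, at the rim, 29 mm from the well's axis, 60 degrees counter-clockwise of the collar's y axis; the other is opposite. Each is open over 34 degrees (17 mm wide here, for a 10 mm lug). From there the slot runs clockwise under a roof 13 mm over the deck: the lugs turn only with their undersides 0 to 5 mm over the deck, which is the hard stop.
- notch (a point): Middle of the roof of one of the two notches at the clockwise ends of the slots, 29 mm from the well's axis along the collar's +y; the other is opposite. The roof here is 19 mm over the deck, 6 mm higher than along the slot, so a lug that is let go here rises and cannot turn back. The notch is 31 degrees wide and its far wall stops the twist.
- valve (a joint): Spring-loaded plate in the well under the cartridge, in m: 0 = up, growing as it is pressed, stop at 0.021. It pushes up with 5 N at 0 and 0.4 N more per mm: 13 N with the lugs on the deck. With the cartridge resting unpressed on it, the lugs' undersides are 20 mm over the deck, 6 mm inside the open slots. Turning needs 0.015 or more; locked it reads about 0.009.
- polisher: The water polisher, a white box with rounded edges, 130 mm deep (x), 190 mm wide (y) and 78 mm high, fixed to the bench; origin at the centre of its underside, z up, its front with a dark panel faces -x. The well's axis is at (-8, -32) mm and its y axis is parallel to the collar's. A thin steel spout rises at (28, 62) mm to 132 mm over the bench and arches to +y over a beaker at (28, 150) mm.
- spout_beaker: Clear beaker 60 mm across and 75 mm high under the polisher's spout, upright, loose; origin at the centre of its underside.
- bench_beaker: Clear beaker 60 mm across and 75 mm high on the open bench to the left, upright, loose; origin at the centre of its underside.
- tube_a: Capped tube 34 mm across and 108 mm high, standing to the left, loose; origin at the centre of its underside.
- tube_b: Capped tube 34 mm across and 108 mm high, standing behind the mixer, loose; origin at the centre of its underside.
- reagent_bottle: Glass bottle with a screw cap, 56 mm across and 110 mm high, standing behind the mixer, loose; origin at the centre of its underside.
- dropper_bottle: Brown dropper bottle 33 mm across and 104 mm high, standing to the left, loose; origin at the centre of its underside.
- petri_dish: Clear flat dish with lid, 62 mm across and 15 mm high, near the mixer, loose; origin at the centre of its underside.
Things that resemble listed ones, but are neither listed nor needed, are in the scene too. Leave any turquoise look-alike of the part that bears cartridge_mid alone.

How it is judged:
On the way, in this order (a step that is already met when the one before it is completed fails the run):
1. the cartridge stands upright on the bench, let go (angle between cartridge_mid's own z axis and vertical below 0.1 rad and height (world z) of cartridge_mid below 0.077 m and contact force between each of the fingers, the arm and cartridge below 0.1 N), for 0.2 s.
2. the cartridge is pushed down in the well, past the height of the notches (value of joint valve above 0.0135 m and horizontal distance between cartridge_mid and well_mouth below 0.008 m), for 0.1 s.
At the end, for the whole second after the job is handed in: The cartridge stands in the well locked and at rest: lugs up in the notches (its mid-point 20.5 to 25.5 mm over the deck), its wing within 9 degrees of the collar's y axis, within 6 mm of the well's axis and 7 degrees of upright (z of cartridge_mid in the frame of collar between 0.0205 and 0.0255 m and angle between the y axis of cartridge_mid and the y axis of collar, either way round below 0.16 rad and horizontal distance between cartridge_mid and well_mouth below 0.006 m and angle between cartridge_mid's own z axis and vertical below 0.12 rad and velocity of joint valve between -0.005 and 0.005 m/s); the robot touches nothing.
It fails at once if a bottle, tube, dish or beaker is shifted more than 30 mm (distance of any of spout_beaker, bench_beaker, tube_a, tube_b, reagent_bottle, dropper_bottle, petri_dish from where it was at the start of the episode above 0.03 m).
It fails at once if a bottle, tube, dish or beaker is tipped (angle between any of spout_beaker, bench_beaker, tube_a, tube_b, reagent_bottle, dropper_bottle, petri_dish's own z axis and vertical above 0.4 rad).
It also fails if it takes over 67 s, if anything falls off the work surface, if the arm or the gripper's body presses on something with over 40 N, if the wrist force passes 120 N, or if a joint passes its speed limit or range.

## Working session

There is one attempt and no reset: what is moved stays moved. The work goes in short steps, Python scripts to look and compute and a shell command to move; the robot and the scene stay as the last step left them, time stands still between calls to the robot, and variables do not carry over. Pictures are saved under pics/ and viewed, at most 10 in all, crops included, and the job is handed in when it is done.

```bash
mkdir -p pics; cat > h.py <<'E'
from plant import *
import numpy as np, cv2, json
from scipy.spatial.transform import Rotation as R
def cam(name):
    s=get_state(); d=snapshot(name); K=np.array(d['mtx'])
    if 'mount' in d:
        T=np.eye(4);T[:3,:3]=R.from_quat(s['eef_rot']).as_matrix();T[:3,3]=s['tool_pos']
        M=T@np.array(d['mount'])
    else:
        M=np.eye(4);M[:3,:3]=R.from_quat(d['orientation']).as_matrix();M[:3,3]=d['xyz']
    return d['frame'],K,M
def save(name,fn):
    f,K,M=cam(name); cv2.imwrite(f'pics/{fn}.png',f[:,:,::-1]); np.savez(f'pics/{fn}.npz',K=K,M=M)
    return f,K,M
def load(fn):
    z=np.load(f'pics/{fn}.npz'); return z['K'],z['M']
def ray(fn,u,v):
    K,M=load(fn); r=M[:3,:3]@np.linalg.solve(K,[u,v,1.]); return M[:3,3],r/np.linalg.norm(r)
def atz(fn,u,v,z):
    o,r=ray(fn,u,v); return o+r*(z-o[2])/r[2]
def tri(obs):
    A=np.zeros((3,3));b=np.zeros(3)
    for fn,u,v in obs:
        o,r=ray(fn,u,v);P=np.eye(3)-np.outer(r,r);A+=P;b+=P@o
    return np.linalg.solve(A,b)
def proj(fn,p):
    K,M=load(fn); c=K@(M[:3,:3].T@(np.array(p)-M[:3,3])); return c[:2]/c[2]
E
python3 - <<'E'
from h import *
np.set_printoptions(precision=4,suppress=True)
a=save('scene','sc0')[0];b=save('side','si0')[0];w=save('wrist','wr0')[0]
for n in('sc0','si0','wr0'): print(n,load(n)[1][:3,:], load(n)[0][0,0])
s=get_state();print(s)
cv2.imwrite('pics/pair.png',np.vstack([cv2.resize(np.hstack([a,b])[:,:,::-1],(800,300))]+[]))
E
```

```text
sc0 [[-0.8986 -0.3257  0.2942  0.2266]
 [-0.4383  0.6337 -0.6374  0.7823]
 [ 0.0212 -0.7017 -0.7122  0.8497]] 421.89661141509004
si0 [[-0.758  -0.5766  0.3048  0.2652]
 [-0.6522  0.6627 -0.3681  0.4393]
 [ 0.0103 -0.4778 -0.8784  0.9477]] 356.1676556505952
wr0 [[ 0.2386 -0.9367 -0.2561  0.2139]
 [-0.9711 -0.2308 -0.0607 -0.5885]
 [-0.0022  0.2632 -0.9647  0.384 ]] 277.82488136545015
{'clock': 0.15, 'q': array([ 1.3648,  0.6898, -0.1945,  1.5661,  0.1573,  0.9025, -0.2151]), 'qd': array([-0.0005, -0.0015,  0.0008, -0.0017,  0.0013, -0.0009,  0.0006]), 'joint_torque': array([ -0.0008, -52.7858,  -1.2682, -15.3585,  -0.0525,   0.0039,
         0.0001]), 'tool_pos': array([ 0.1483, -0.6067,  0.2381]), 'eef_rot': array([ 0.9928,  0.1197, -0.0001, -0.0007]), 'contact_force': array([ 0.239 , -1.0408, -0.1383]), 'moment': array([-0.032 ,  0.0221, -0.0242]), 'finger_force': 0.0, 'opening': 0.9983709463362054}
```

View pics/sc0.png

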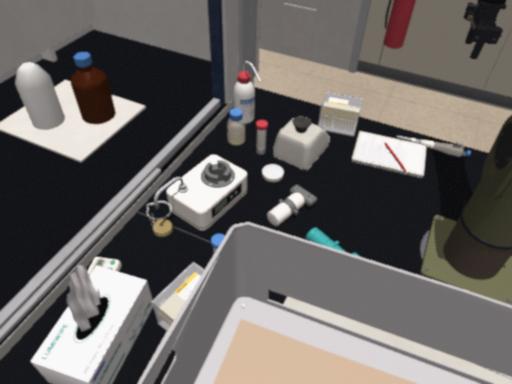

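View pics/si0.png

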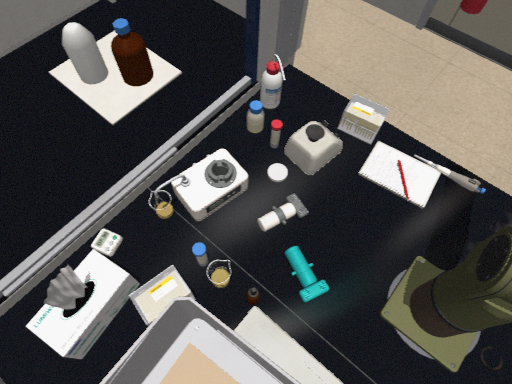

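The white cartridge with the grey wing lies at scene (290,205) and side (282,213). The polisher's collar is at scene (218,173) and side (220,172). Possible mistakes are the turquoise look-alike at side (305,272) and the mixer at side (314,148). I choose the white one and will check it in a close crop.

```bash
python3 - <<'E'
from h import *
a=cv2.imread('pics/sc0.png')[150:240,160:320];b=cv2.imread('pics/si0.png')[140:235,160:320]
g=lambda i:cv2.resize(i,(800,i.shape[0]*5),interpolation=cv2.INTER_CUBIC)
def tick(i,u0,v0):
    for u in range(0,160,20): cv2.putText(i,str(u0+u),(u*5,10),0,.35,(0,0,255));cv2.line(i,(u*5,12),(u*5,18),(0,0,255))
    for v in range(10,i.shape[0]//5,10): cv2.putText(i,str(v0+v),(0,v*5+4),0,.35,(0,0,255))
    return i
cv2.imwrite('pics/csc.png',tick(g(a),160,150));cv2.imwrite('pics/csi.png',tick(g(b),160,140))
E
```

```text
(no output)
```

View pics/csi.png

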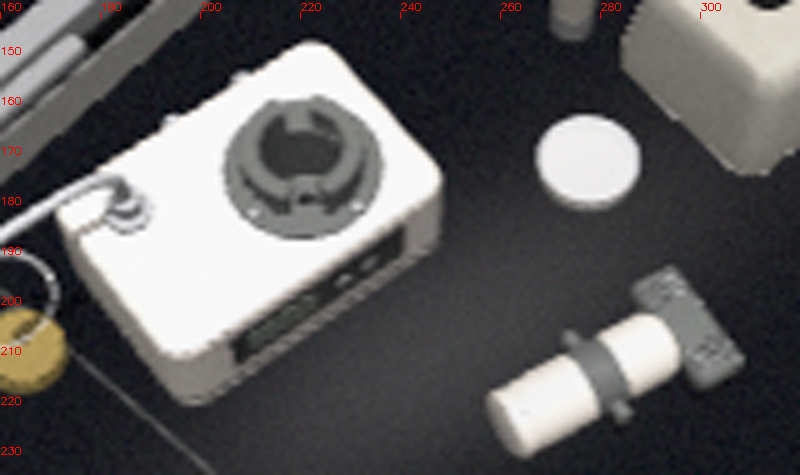

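View pics/csc.png

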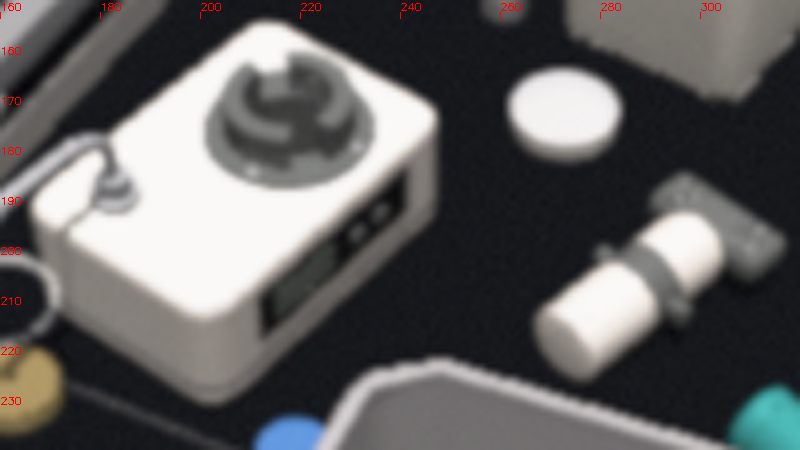

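The crops confirm the choice: a white barrel with its end at side (261.5,225.5), lugs at (274,207.5) and (284.5,222.5), and the grey wing around (297.5,204.5). The collar rim is around side (221,169).

```bash
python3 - <<'E'
from h import *
np.set_printoptions(precision=4,suppress=True)
S=lambda u,v:('si0',160+u/5,140+v/5)
C=lambda u,v:('sc0',160+u/5,150+v/5)
z=.021
for n,s,c in [('bot',S(507,427),C(565,347)),('lugL',S(570,337),C(603,252)),('lugR',S(622,412),C(680,308)),('wing',S(688,324),C(720,226))]:
    print(n,tri([s,c]),atz(*s,z),atz(*c,z))
print('polisher top')
for n,s,c in [('left',S(62,212),C(32,200)),('front',S(190,357),C(205,318)),('right',S(441,180),C(438,110)),('back',S(310,40),C(265,20))]:
    print(n,tri([s,c]),atz(*s,.078),atz(*c,.078))
print('rim', tri([S(305,155),C(288,105)]),atz(*S(305,155),.104),atz(*C(288,105),.104))
E
```

```text
bot [0.4759 0.1186 0.022 ] [0.4757 0.1182 0.021 ] [0.4767 0.1178 0.021 ]
lugL [0.4823 0.0556 0.0303] [0.4838 0.0516 0.021 ] [0.4859 0.0474 0.021 ]
lugR [0.4318 0.0715 0.0276] [0.4326 0.0688 0.021 ] [0.4338 0.0658 0.021 ]
wing [0.4371 0.0004 0.021 ] [0.4375 0.0004 0.021 ] [0.4368 0.0004 0.021 ]
polisher top
left [0.7321 0.2042 0.0864] [0.7327 0.2014 0.078 ] [0.7418 0.1975 0.078 ]
front [0.6268 0.2145 0.062 ] [0.6165 0.2181 0.078 ] [0.6224 0.226  0.078 ]
right [0.5841 0.0503 0.0856] [0.5866 0.0468 0.078 ] [0.5881 0.0429 0.078 ]
back [0.7031 0.0282 0.0848] [0.7071 0.025  0.078 ] [0.7066 0.0216 0.078 ]
rim [0.6495 0.0924 0.0955] [0.644  0.0957 0.104 ] [0.6465 0.1    0.104 ]
```

```bash
cat > fk.py <<'E'
import numpy as np
P=[(0,0,.267),(0,-np.pi/2,0),(0,np.pi/2,.293),(.0525,np.pi/2,0),(.0775,np.pi/2,.3425),(0,np.pi/2,0),(.076,-np.pi/2,.097)]
def fk(q,L=0.,P=P):
    T=np.eye(4)
    for (a,al,d),t in zip(P,q):
        c,s,ca,sa=np.cos(t),np.sin(t),np.cos(al),np.sin(al)
        T=T@np.array([[c,-s,0,a],[s*ca,c*ca,-sa,-d*sa],[s*sa,c*sa,ca,d*ca],[0,0,0,1]])
    T=T.copy();T[:3,3]+=L*T[:3,2];return T
E
python3 - <<'E'
from h import *; from fk import *
np.set_printoptions(precision=4,suppress=True)
s=get_state();T=fk(s['q']);print(T)
print(s['tool_pos'],R.from_quat(s['eef_rot']).as_matrix())
print(np.hypot(*T[:2,3]),np.hypot(*s['tool_pos'][:2]),np.arctan2(T[1,3],T[0,3]),np.arctan2(s['tool_pos'][1],s['tool_pos'][0]))
E
```

```text
[[ 0.2387  0.9711 -0.0037  0.2172]
 [ 0.971  -0.2387 -0.0101  0.5743]
 [-0.0107 -0.0012 -0.9999  0.2069]
 [ 0.      0.      0.      1.    ]]
[ 0.1483 -0.6067  0.2381] [[ 0.9714  0.2376 -0.0004]
 [ 0.2376 -0.9714  0.0013]
 [-0.0001 -0.0014 -1.    ]]
0.6139710962912188 0.6245311307718922 1.2092744652984848 -1.3310284697015515
```

```bash
python3 - <<'E'
from h import *; import itertools
s=get_state();q=s['q'];Rt=R.from_quat(s['eef_rot'])
out=[]
for sg in itertools.product([1,-1],repeat=6):
  sg=(sg[0],1)+sg[1:]   # j2 +
  for off in itertools.product([0,np.pi/2,np.pi,-np.pi/2],repeat=3):
    a=np.array(sg)*q; b=a.copy(); b[3]+=off[0]; b[5]+=off[1]; b[0]+=off[2]
    r=R.from_euler('ZYZYZYZ',b)
    z=r.as_matrix()[:,2]; e=np.arccos(np.clip(z@Rt.as_matrix()[:,2],-1,1))
    d=(r.inv()*Rt).as_rotvec()
    out.append((e,sg,np.round(off,2),d.round(3)))
out.sort(key=lambda t:t[0])
for o in out[:12]: print(o)
E
```

```text
Traceback (most recent call last):
  File "scipy/spatial/transform/_rotation.pyx", line 1413, in scipy.spatial.transform._rotation.Rotation.from_euler
ValueError: Expected axis specification to be a non-empty string of upto 3 characters, got ZYZYZYZ
```

```bash
python3 - <<'E'
from h import *; import itertools
s=get_state();q=s['q'];Rt=R.from_quat(s['eef_rot'])
out=[]
for sg in itertools.product([1,-1],repeat=6):
  sg=(sg[0],1)+sg[1:]
  for off in itertools.product([0,np.pi/2,np.pi,-np.pi/2],repeat=4):
    b=np.array(sg)*q; b[3]+=off[0]; b[5]+=off[1]; b[0]+=off[2]; b[4]+=off[3]
    r=R.from_euler('ZYZ',b[:3])*R.from_euler('YZY',b[3:6])*R.from_euler('Z',b[6])
    z=r.as_matrix()[:,2]; e=np.arccos(np.clip(z@Rt.as_matrix()[:,2],-1,1))
    out.append((round(e,4),sg,np.round(off,2),(r.inv()*Rt).as_rotvec().round(3)))
out.sort(key=lambda t:t[0])
for o in out[:16]: print(o)
E
```

```text
(np.float64(0.0), (-1, 1, -1, 1, 1, 1, 1), array([3.14, 3.14, 0.  , 0.  ]), array([ 0.   , -0.   ,  2.001]))
(np.float64(0.0), (-1, 1, -1, 1, 1, 1, -1), array([3.14, 3.14, 0.  , 0.  ]), array([ 0.   , -0.   ,  1.571]))
(np.float64(0.0), (-1, 1, -1, 1, 1, -1, 1), array([3.14, 3.14, 0.  , 3.14]), array([-0.   , -0.   , -1.141]))
(np.float64(0.0), (-1, 1, -1, 1, 1, -1, -1), array([3.14, 3.14, 0.  , 3.14]), array([-0.   ,  0.   , -1.571]))
(np.float64(0.0), (-1, 1, -1, 1, -1, 1, 1), array([0, 0, 0, 0]), array([ 0.   , -0.   ,  2.001]))
(np.float64(0.0), (-1, 1, -1, 1, -1, 1, -1), array([0, 0, 0, 0]), array([-0.   , -0.   ,  1.571]))
(np.float64(0.0), (-1, 1, -1, 1, -1, -1, 1), array([0.  , 0.  , 0.  , 3.14]), array([-0.   ,  0.   , -1.141]))
(np.float64(0.0), (-1, 1, -1, 1, -1, -1, -1), array([0.  , 0.  , 0.  , 3.14]), array([-0.   ,  0.   , -1.571]))
(np.float64(0.0003), (-1, 1, 1, 1, 1, 1, 1), array([0, 0, 0, 0]), array([ 0.   , -0.   ,  1.503]))
(np.float64(0.0003), (-1, 1, 1, 1, 1, 1, -1), array([0, 0, 0, 0]), array([ 0.   , -0.   ,  1.073]))
(np.float64(0.0003), (-1, 1, 1, 1, 1, -1, 1), array([0.  , 0.  , 0.  , 3.14]), array([-0.   , -0.   , -1.639]))
(np.float64(0.0003), (-1, 1, 1, 1, 1, -1, -1), array([0.  , 0.  , 0.  , 3.14]), array([-0.   , -0.   , -2.069]))
(np.float64(0.0003), (-1, 1, 1, 1, -1, 1, 1), array([3.14, 3.14, 0.  , 0.  ]), array([ 0.   , -0.   ,  1.503]))
(np.float64(0.0003), (-1, 1, 1, 1, -1, 1, -1), array([3.14, 3.14, 0.  , 0.  ]), array([ 0.   , -0.   ,  1.073]))
(np.float64(0.0003), (-1, 1, 1, 1, -1, -1, 1), array([3.14, 3.14, 0.  , 3.14]), array([-0.   , -0.   , -1.639]))
(np.float64(0.0003), (-1, 1, 1, 1, -1, -1, -1), array([3.14, 3.14, 0.  , 3.14]), array([-0.   , -0.   , -2.069]))
```

```bash
python3 - <<'E'
from h import *
np.set_printoptions(precision=3,suppress=True)
for n,u,v,z in [('tube_a cap',199,246,.108),('bbeaker base',220,280,.0),('dropper',253,292,.08),('petri',277,172,.015),('tubered',277,124,.108),('blueb',256,105,.11),('mixer',316,132,.08),('mixer near low',316,174,0),('turq a',294,252,.02),('turq wing',316,291,.02),('tray corner',178,304,.12),('paper',262,312,0)]:
    print(n,atz('si0',u,v,z))
E
python3 -m jog '[[[0,0,0,0,0,-0.17],[0,0,0,0,0,-0.17],[0,0,0,0,0,-0.17],[0,0,0,0,0,-0.17],[0,0,0,0,0,-0.17],[0,0,0,0,0,-0.165]]]'
python3 -m jog '[[[0.04,0.024,0,0,0,0],[0.04,0.024,0,0,0,0],[0.04,0.024,0,0,0,0],[0.04,0.024,0,0,0,0],[0.04,0.024,0,0,0,0],[0.04,0.024,0,0,0,0],[0.04,0.024,0,0,0,0],[0.04,0.024,0,0,0,0],[0.04,0.024,0,0,0,0],[0.04,0.024,0,0,0,0]]]'
```

```text
tube_a cap [0.537 0.291 0.108]
bbeaker base [0.464 0.303 0.   ]
dropper [0.368 0.284 0.08 ]
petri [ 0.553 -0.05   0.015]
tubered [ 0.627 -0.132  0.108]
blueb [ 0.72  -0.145  0.11 ]
mixer [ 0.531 -0.205  0.08 ]
mixer near low [ 0.462 -0.132  0.   ]
turq a [0.36 0.12 0.02]
turq wing [0.255 0.165 0.02 ]
tray corner [0.474 0.421 0.12 ]
paper [0.328 0.292 0.   ]
clock: 0.9
tool_pos: [0.1483, -0.6069, 0.2384]
eef_rot: [0.808, 0.589, 0.0, -0.0]
contact_force: [-0.2, -0.5, 0.3]
opening: 0.999
finger_force: 0.0
clock: 2.15
tool_pos: [0.5017, -0.3005, 0.2385]
eef_rot: [0.81, 0.587, -0.0, -0.0]
contact_force: [0.7, -0.4, 0.6]
opening: 1.004
finger_force: 0.0
```

```bash
python3 -m jog '[[[0.0435,-0.014,-0.002,0,0,0],[0.0435,-0.014,-0.002,0,0,0],[0.0435,-0.014,-0.002,0,0,0],[0.0435,-0.014,-0.002,0,0,0],[0.0435,-0.014,-0.002,0,0,0],[0.0435,-0.014,-0.002,0,0,0],[0.0435,-0.014,-0.002,0,0,0],[0,0,0,0,0,0],[0,0,0,0,0,0]]]'
python3 - <<'E'
from h import *
f,_,_=save('wrist','wr1'); print(get_state()['q'].round(2))
print(proj('wr1',[.459,.06,.021]),proj('wr1',[.645,.097,.104]))
im=cv2.resize(f[:,:,::-1],(800,600),interpolation=cv2.INTER_CUBIC)
cv2.imwrite('pics/wr1b.png',im)
E
```

```text
clock: 3.28
tool_pos: [0.5021, 0.0174, 0.2524]
eef_rot: [0.81, 0.587, -0.001, 0.0]
contact_force: [-0.0, -0.5, 0.7]
opening: 1.002
finger_force: 0.0
[ 0.15  0.53 -0.43  1.9   0.31  0.77 -0.77]
[212.04163124 152.25971036] [366.45903823  66.06614516]
```

View pics/wr1b.png

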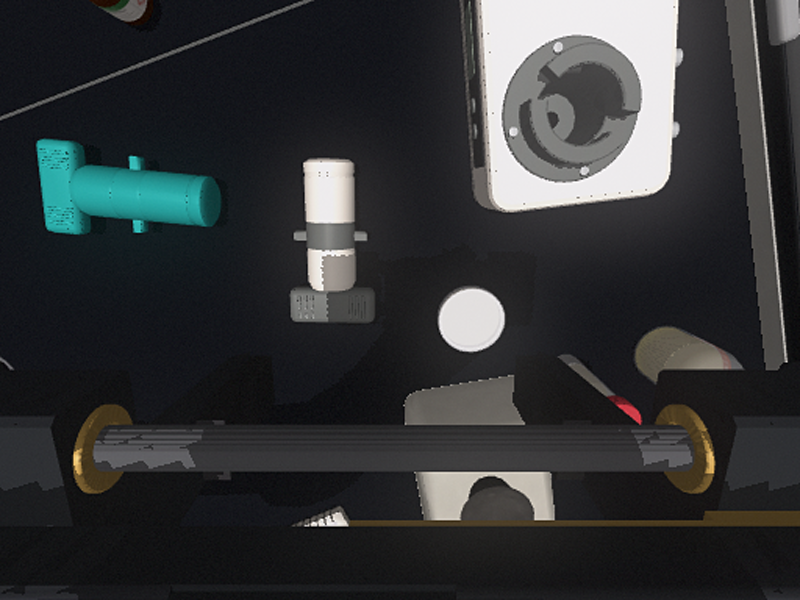

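The cartridge shows its end at (329,158), lugs at (300,236) and (361,236) and wing at (332,305) in the 800-pixel picture, so the tool is nearly aligned with it. The collar is around (575,110), so I'll enlarge that.

```bash
python3 - <<'E'
from h import *
np.set_printoptions(precision=4,suppress=True)
k=.64
for n,u,v,z in [('bot top edge',329,161,.021),('lugL',301,236,.021),('lugR',361,236,.021),('wing',332.5,305,.021),('flangectr',571,109,.08)]:
    print(n,atz('wr1',u*k,v*k,z))
f=cv2.imread('pics/wr1.png')[10:130,300:450]
i=cv2.resize(f,(750,600),interpolation=cv2.INTER_CUBIC)
for u in range(0,150,10): cv2.putText(i,str(300+u),(u*5,10),0,.35,(0,0,255));cv2.line(i,(u*5,12),(u*5,16),(0,0,255))
for v in range(10,120,10): cv2.putText(i,str(10+v),(0,v*5+4),0,.35,(0,0,255))
cv2.imwrite('pics/col.png',i)
E
```

```text
bot top edge [0.479  0.1199 0.021 ]
lugL [0.4347 0.0697 0.021 ]
lugR [0.4839 0.0536 0.021 ]
wing [0.4392 0.0032 0.021 ]
flangectr [0.6532 0.0949 0.08  ]
```

View pics/col.png

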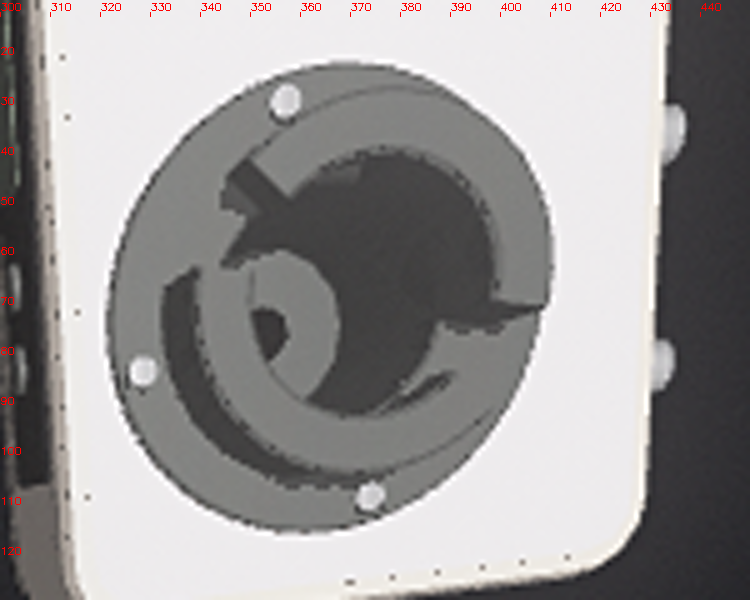

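The crop shows the rim centre near pixel (375,66), the upper-left slot opening between rim ends near (353.6,46) and (344,63), and the deck edges.

```bash
python3 - <<'E'
from h import *
np.set_printoptions(precision=4,suppress=True)
c=lambda u,v,z:atz('wr1',300+u/5,10+v/5,z)
w=c(374.5,280,.104);print('rim',w,'flange',c(330,297,.080),'inner',c(374,281,.104))
for n,a in [('A',(268,180)),('B',(222,266)),('upper end of slot2',(520,303))]:
    d=c(*a,.104)-w;print(n,np.degrees(np.arctan2(d[1],d[0])),np.hypot(*d[:2]))
for n,a,b in [('L',(57,120),(85,580)),('R',(666,40),(649,480))]:
    p,q=c(*a,.078),c(*b,.078);d=p-q;print(n,p,q,np.degrees(np.arctan2(d[1],d[0])))
for z in(.078,.09):
  for a in [(375,62),(375,575)]: print(c(*a,z))
# outer rim radius check
for a in [(552,280),(198,300),(390,88),(340,472)]: print(np.hypot(*(c(*a,.104)-w)[:2]))
from fk import *
E
```

```text
rim [0.6528 0.0945 0.104 ] flange [0.6538 0.095  0.08  ] inner [0.6527 0.0944 0.104 ]
A 123.8106473140679 0.028521559182828022
B 157.13835569741164 0.03001605738248435
upper end of slot2 -26.21832461786362 0.02921560012241698
L [0.6081 0.1457 0.078 ] [0.5904 0.0546 0.078 ] 79.04446389923974
R [0.7295 0.1214 0.078 ] [0.7135 0.0369 0.078 ] 79.25711966574511
[0.6725 0.1358 0.078 ]
[0.6523 0.0356 0.078 ]
[0.6669 0.1339 0.09  ]
[0.6475 0.0374 0.09  ]
0.03455084941421103
0.034252062131495446
0.03328235690942326
0.03568445384714979
```

```bash
python3 -m jog '[[[0.0288,-0.0272,0,0,0,0],[0.0288,-0.0272,0,0,0,0],[0,0,0,0,0.131,0],[0,0,0,0,0.131,0],[-0.0094,0,0.0353,0,0,0],[-0.0094,0,0.0353,0,0,0],[-0.0094,0,0.0353,0,0,0],[-0.0094,0,0.0353,0,0,0],[0,0,0,0,0,0],[0,0,0,0,0,0]]]'
cat >> h.py <<'E'
def delta(pos,T=None):
    s=get_state(); Rm=R.from_quat(s['eef_rot']).as_matrix()
    print('tool delta',(Rm.T@(np.array(pos)-s['tool_pos'])).round(4),'ypr x,z axes',Rm[:,0].round(3),Rm[:,2].round(3),'y ang',np.degrees(np.arctan2(Rm[1,1],Rm[0,1])).round(2),'q',s['q'].round(2))
E
python3 -c "
from h import *
delta([.4683,.0891,.006])"
```

```text
clock: 4.58
tool_pos: [0.4692, 0.0896, 0.1073]
eef_rot: [0.803, 0.581, 0.106, -0.076]
contact_force: [0.1, 1.0, 0.4]
opening: 1.003
finger_force: 0.0
tool delta [-0.027  -0.0008  0.0977] ypr x,z axes [0.301 0.918 0.259] [ 0.082  0.246 -0.966] y ang -18.19 q [ 0.11  0.76 -0.38  2.21  0.29  0.09 -0.76]
```

```bash
cat > kin.py <<'E'
from h import *
def rots(q):
    e=R.from_euler
    A=e('ZYZ',[-q[0],q[1],-q[2]]); B=A*e('YZ',[q[3],-q[4]]); C=B*e('Y',q[5]); D=C*e('Z',-q[6]+np.pi/2)
    return A.as_matrix(),B.as_matrix(),C.as_matrix(),D
def rows(q):
    A,B,C,_=rots(q)
    return np.column_stack([[0,0,1],A[:,0],A[:,2],B[:,0],B[:,2],C[:,0],C[:,2]])
E
python3 - <<'E'
from kin import *
np.set_printoptions(precision=3,suppress=True)
s=get_state()
data=[([1.3648,.6898,-.1945,1.5661,.1573,.9025,-.2151],[.1483,-.6067,.2381]),([.15,.53,-.43,1.9,.31,.77,-.77],[.5021,.0174,.2524]),(s['q'],s['tool_pos'])]
print((rots(s['q'])[3].inv()*R.from_quat(s['eef_rot'])).magnitude())
A=np.vstack([rows(q) for q,_ in data]);b=np.concatenate([p for _,p in data])
print(np.linalg.svd(A)[1])
# prior toward plain lengths
x0=np.array([.34,0,.4,0,.4,0,.3])
for lam in (.02,.005):
    x=np.linalg.lstsq(np.vstack([A,lam*np.eye(7)]),np.concatenate([b,lam*x0]),rcond=None)[0];print(x,(A@x-b))
json.dump([list(map(float,s['q'])),list(map(float,s['tool_pos']))],open('d3.json','w'))
E
```

```text
5.181569948478289e-16
[3.419 2.948 0.474 0.459 0.387 0.158 0.102]
[ 0.262 -0.035  0.709  0.036  0.359  0.046  0.347] [ 0.025 -0.001 -0.006 -0.013 -0.004  0.008  0.002 -0.    -0.002]
[ 0.261 -0.036  0.71   0.036  0.359  0.046  0.348] [ 0.025 -0.001 -0.006 -0.013 -0.004  0.008  0.002 -0.    -0.002]
```

```bash
cat > log.py <<'E'
from plant import *; import json
s=get_state(); open('log.jsonl','a').write(json.dumps([list(map(float,s['q'])),list(map(float,s['tool_pos'])),list(map(float,s['eef_rot']))])+'\n')
E
sed -i 's/ *$//' log.py; l(){ python3 log.py; }
l; python3 -m jog '[[[0.0094,0,-0.0353,0,0,0],[0.0094,0,-0.0353,0,0,0],[0,0,0,0,-0.131,0],[0,0,0,0,-0.131,0]]]' >/dev/null; l
python3 -m jog '[[[0,0,-0.04,0,-0.17,0],[0,0,-0.04,0,-0.17,0],[0,0,0,0,-0.17,0]]]'>/dev/null; l
python3 -m jog '[[[0,0,0,0,-0.17,0],[0,0,0,0,-0.17,0],[0,0,0,0,-0.17,0]]]'>/dev/null; l
python3 -m jog '[[[0,0,0,0,-0.17,0],[0,0,0,0,-0.12,0],[0,0,0,0,0,0]]]'; l
cat > fit.py <<'E'
from kin import *
np.set_printoptions(precision=3,suppress=True)
data=[json.loads(l) for l in open('log.jsonl')]+[([1.3648,.6898,-.1945,1.5661,.1573,.9025,-.2151],[.1483,-.6067,.2381],0)]
e=R.from_euler
def rows2(q):
    A0=e('Z',-q[0]);A1=A0*e('Y',q[1]);A=A1*e('Z',-q[2]);B0=A*e('Y',q[3]);B=B0*e('Z',-q[4]);C=B*e('Y',q[5])
    A0,A,B,C=[m.as_matrix() for m in(A0,A,B,C)]
    return np.column_stack([[0,0,1],A0[:,:2],A,B,C])
A=np.vstack([rows2(d[0]) for d in data]);b=np.concatenate([d[1] for d in data])
if __name__=='__main__':
    print(np.linalg.svd(A)[1])
    x0=np.array([.34,0,0,0,0,.4,0,0,.4,0,0,.3])
    for lam in(.01,.001):
        x=np.linalg.lstsq(np.vstack([A,lam*np.eye(12)]),np.concatenate([b,lam*x0]),rcond=None)[0];print(x,abs(A@x-b).max())
    for d in data: print(np.round(d[0],2),np.round(d[1],3))
E
python3 fit.py; python3 -c "
from h import *
delta([.4683,.0891,.15])"
```

```text
clock: 6.2
tool_pos: [0.4703, 0.0972, 0.258]
eef_rot: [0.642, 0.466, -0.494, 0.357]
contact_force: [-0.3, -0.5, -0.3]
opening: 0.995
finger_force: 0.0
[4.877 4.753 4.742 1.176 1.121 0.505 0.392 0.225 0.168 0.108 0.043 0.   ]
[ 0.347  0.    -0.019 -0.    -0.027  0.563  0.    -0.     0.345 -0.
 -0.     0.326] 3.951640513877308e-05
[ 0.347  0.    -0.019 -0.    -0.027  0.563 -0.    -0.     0.345  0.
 -0.     0.326] 3.4920787750358784e-06
[ 0.11  0.76 -0.38  2.21  0.29  0.09 -0.76] [0.469 0.09  0.107]
[-0.12  0.6  -0.26  2.06  0.31  0.52 -0.92] [0.47  0.088 0.182]
[-0.47  0.64 -0.09  1.74  0.41  1.2  -1.11] [0.473 0.098 0.264]
[-0.66  0.9   0.02  1.55  0.5   1.61 -1.19] [0.471 0.097 0.261]
[-0.72  1.06  0.08  1.47  0.55  1.8  -1.19] [0.47  0.097 0.258]
[ 1.36  0.69 -0.19  1.57  0.16  0.9  -0.22] [ 0.148 -0.607  0.238]
tool delta [0.1022 0.0009 0.0359] ypr x,z axes [ 0.078  0.246 -0.966] [-0.301 -0.918 -0.258] y ang -18.09 q [-0.72  1.06  0.08  1.47  0.55  1.8  -1.19]
```

```bash
cat > ik.py <<'E'
from fit import *
from scipy.optimize import least_squares
X=np.linalg.lstsq(A,b,rcond=None)[0]
lo=np.array([-3.01,-.46,-1.47,.13,-1,.04,-2.66]);hi=np.array([3.01,2.08,1.51,2.56,4.14,2.09,2.66])
def FK(q): return rows2(q)@X, rots(q)[3]
def pose(tilt,az,yaw0=None):
    # tool z = horizontal az dir*cos(tilt) - sin(tilt) up ; tool y horizontal = az+90
    a,t=np.radians(az),np.radians(tilt)
    z=np.array([np.cos(a)*np.cos(t),np.sin(a)*np.cos(t),-np.sin(t)]);y=np.array([-np.sin(a),np.cos(a),0])
    return R.from_matrix(np.column_stack([np.cross(y,z),y,z]))
def IK(p,Rt,q0,reg=1e-3):
    def f(q):
        x,r=FK(q);return np.concatenate([(x-p)*10,(r.inv()*Rt).as_rotvec()*3,reg*(q-q0)])
    s=least_squares(f,np.clip(q0,lo+.01,hi-.01),bounds=(lo,hi));x,r=FK(s.x)
    return s.x,np.linalg.norm(x-p),(r.inv()*Rt).magnitude()
E
python3 - <<'E'
from ik import *
q=get_state()['q']; x,r=FK(q);print(x,get_state()['tool_pos'])
ql=np.array(data[1][0])
d=np.array([-.311,-.95,0])
for tau in(0,8,15):
    t=np.radians(tau);z=-np.sin(t)*d-np.cos(t)*np.array([0,0,1]);y=np.array([.95,-.311,0])
    Rt=R.from_matrix(np.column_stack([np.cross(y,z),y,z]));g=np.array([.4668,.0844,.0244])
    print('grasp',tau,IK(g+.019*z,Rt,ql))
for tilt in (0,8,15):
  for az in(-108,-90,-70):
    for P in([.467,.06],[.47,0],[.45,-.06],[.55,.0]):
      Rt=pose(tilt,az);z=Rt.as_matrix()[:,2]
      s=IK(np.array([*P,.040])+.019*z,Rt,q);print('stand',tilt,az,P,s[0].round(2),round(s[1],4),round(s[2],3))
E
```

```text
[0.47  0.097 0.258] [0.47  0.097 0.258]
grasp 0 (array([-0.264,  0.946, -0.019,  2.151,  0.336,  0.047, -0.928]), np.float64(3.030335453206345e-08), 1.6867484974422242e-07)
grasp 8 (array([ 0.225,  1.047, -0.708,  2.184,  1.645,  0.475, -2.111]), np.float64(1.8970305725072952e-07), 1.1585605682378677e-06)
grasp 15 (array([ 0.412,  1.151, -0.925,  2.216,  1.766,  0.585, -2.127]), np.float64(1.6110589289591074e-07), 1.0016152890663116e-06)
stand 0 -108 [0.467, 0.06] [-0.69  1.54  0.12  1.33  0.57  1.74 -1.32] 0.0 0.0
stand 0 -108 [0.47, 0] [-0.63  1.53  0.14  1.42  0.63  1.64 -1.34] 0.0 0.0
stand 0 -108 [0.45, -0.06] [-0.57  1.52  0.15  1.56  0.69  1.52 -1.41] 0.0 0.0
stand 0 -108 [0.55, 0.0] [-0.57  1.57  0.18  1.16  0.69  1.78 -1.17] 0.0 0.0
stand 0 -90 [0.467, 0.06] [-0.8   1.51  0.1   1.55  0.77  1.55 -1.45] 0.0 0.0
stand 0 -90 [0.47, 0] [-0.73  1.51  0.12  1.65  0.84  1.47 -1.51] 0.0 0.0
stand 0 -90 [0.45, -0.06] [-0.67  1.52  0.12  1.78  0.92  1.38 -1.63] 0.0 0.0
stand 0 -90 [0.55, 0.0] [-0.67  1.53  0.16  1.44  0.89  1.55 -1.33] 0.0 0.0
stand 0 -70 [0.467, 0.06] [-0.89  1.52  0.
[... 1419 characters left out ...]
.0
stand 15 -108 [0.55, 0.0] [-0.53  1.42  0.11  1.3   0.67  1.56 -1.22] 0.0 0.0
stand 15 -90 [0.467, 0.06] [-0.75  1.37  0.04  1.68  0.8   1.35 -1.47] 0.0 0.0
stand 15 -90 [0.47, 0] [-0.67  1.36  0.05  1.77  0.9   1.28 -1.54] 0.0 0.0
stand 15 -90 [0.45, -0.06] [-0.6   1.37  0.04  1.91  1.01  1.2  -1.67] 0.0 0.0
stand 15 -90 [0.55, 0.0] [-0.62  1.38  0.09  1.56  0.91  1.35 -1.35] 0.0 0.0
stand 15 -70 [0.467, 0.06] [-0.8   1.37 -0.06  1.93  1.15  1.3  -1.75] 0.0 0.0
stand 15 -70 [0.47, 0] [-0.68  1.38 -0.09  2.03  1.28  1.31 -1.87] 0.0 0.0
stand 15 -70 [0.45, -0.06] [-0.56  1.42 -0.16  2.16  1.41  1.38 -2.04] 0.0 0.0
stand 15 -70 [0.55, 0.0] [-0.64  1.36 -0.01  1.85  1.3   1.3  -1.65] 0.0 0.0
```

```bash
cat > sim.py <<'E'
from ik import *
def jac(q):
    J=np.zeros((6,7));x,r=FK(q)
    for i in range(7):
        d=np.zeros(7);d[i]=1e-5;x2,r2=FK(q+d);J[:3,i]=(x2-x)/1e-5;J[3:,i]=(r2*r.inv()).as_rotvec()/1e-5
    return J
def run(q,rws,N=10):
    q=np.array(q,float)
    mn=9
    for rw in rws:
        x,r=FK(q);rm=r.as_matrix();v=np.concatenate([rm@rw[:3],rm@rw[3:]])/N
        for _ in range(N): q=q+np.linalg.lstsq(jac(q),v,rcond=None)[0]
        x1=x+rm@rw[:3];r1=r*R.from_rotvec(rw[3:]);x2,r2=FK(q)
        q=q+np.linalg.lstsq(jac(q),np.concatenate([x1-x2,(r1*r2.inv()).as_rotvec()]),rcond=None)[0];mn=min(mn,q[5])
    return q,mn
E
python3 - <<'E'
from sim import *
L=data[:-1]
rw=[[[.0094,0,-.0353,0,0,0]]*2+[[0,0,0,0,-.131,0]]*2,[[0,0,-.04,0,-.17,0]]*2+[[0,0,0,0,-.17,0]],[[0,0,0,0,-.17,0]]*3,[[0,0,0,0,-.17,0],[0,0,0,0,-.12,0]]]
for i,r in enumerate(rw): print(run(L[i][0],r)[0].round(3),np.round(L[i+1][0],3))
E
```

```text
[-0.112  0.605 -0.271  2.059  0.315  0.516 -0.93 ] [-0.117  0.6   -0.262  2.058  0.307  0.517 -0.924]
[-0.461  0.645 -0.103  1.74   0.412  1.201 -1.116] [-0.473  0.641 -0.092  1.736  0.406  1.199 -1.108]
[-0.658  0.898  0.024  1.541  0.503  1.611 -1.184] [-0.656  0.903  0.021  1.546  0.503  1.608 -1.185]
[-0.716  1.06   0.082  1.463  0.551  1.803 -1.186] [-0.715  1.062  0.08   1.466  0.549  1.799 -1.187]
```

```bash
cat >> sim.py <<'E'
from scipy.spatial.transform import Slerp
def path(q,wps,n=10):
    out=[]
    q=np.array(q,float)
    for p,Rt in wps:
        x,r=FK(q);S=Slerp([0,1],R.concatenate([r,Rt]))
        for k in range(1,n+1):
            for _ in range(2):
                x1=x+(p-x)*k/n;r1=S(k/n);x2,r2=FK(q)
                q=q+np.linalg.lstsq(jac(q),np.concatenate([x1-x2,(r1*r2.inv()).as_rotvec()]),rcond=None)[0]
        out.append(q.copy())
    return out
def gp(tau,az=-108.2): return pose(90-tau+2*0,az) if tau<=0 else pose(90+tau,az)
E
python3 - <<'E'
from sim import *
q=get_state()['q']
G=np.array([.4668,.0844]);dd=np.array([-.311,-.95])
def W(tau,z,az=-108.2,sh=0):
    Rt=pose(90+tau,az);zt=Rt.as_matrix()[:,2];return (np.array([*(G+sh*dd),z])+.019*zt,Rt)
for tau in(0,5,10):
  print('A',tau); 
  for o in path(q,[W(tau,.2),W(tau,.12),W(tau,.0254)]): print(o.round(2))
for az in(-70,-40,-10):
  tau=5
  print('B',az)
  for o in path(q,[W(-60,.25,az),W(-60,.15,az),W(-20,.13,az),W(5,.13,az),W(5,.13),W(5,.0254)]): print(o.round(2))
E
```

```text
A 0
[-0.09  0.6  -0.29  2.07  0.34  0.52 -0.95]
[-0.17  0.75 -0.18  2.13  0.42  0.3  -1.02]
[-0.26  0.94 -0.03  2.15  0.47  0.05 -1.06]
A 5
[ 0.    0.6  -0.36  2.1   0.3   0.44 -0.88]
[-0.09  0.75 -0.22  2.16  0.38  0.21 -0.94]
[-0.18  0.94 -0.08  2.18  0.41 -0.03 -0.95]
A 10
[ 0.1   0.6  -0.43  2.13  0.26  0.37 -0.8 ]
[ 0.    0.75 -0.29  2.19  0.33  0.14 -0.84]
[-0.09  0.95 -0.14  2.21  0.35 -0.11 -0.83]
B -70
[-0.79  0.81 -0.05  2.06  1.    1.22 -1.33]
[-0.79  1.01 -0.05  2.06  1.08  1.12 -1.52]
[-0.34  0.77 -0.26  2.15  1.08  0.6  -1.2 ]
[ 0.15  0.79 -0.62  2.09  0.79  0.49 -0.68]
[-0.    0.74 -0.36  2.15  0.63  0.29 -1.19]
[-0.19  0.94 -0.06  2.19  0.72 -0.04 -1.26]
B -40
[-0.84  0.78 -0.09  2.45  1.58  1.11 -1.67]
[-0.82  1.05 -0.12  2.46  1.72  1.18 -1.97]
[-0.4   0.74 -0.13  2.3   1.65  0.41 -1.25]
[ 0.13  0.8  -0.61  2.06  0.71  0.54 -0.1 ]
[-0.08  0.73 -0.23  2.16  0.35  0.24 -0.91]
[-0.18  0.94 -0.08  2.18  0.39 -0.03 -0.93]
B -10
[-0.7   0.96 -0.15  2.88  2.27  1.58 -2.06]
[-0.69  1.39 -0.19  2.9   2.21  1.91 -2.35]
[-0.36  0.74 -0.06  2.41  2.49  0.38 -1.5 ]
[-0.44  0.78  0.32  2.07  2.56 -0.48 -1.41]
[-0.58  0.82  0.6   2.18  1.9  -0.53 -2.43]
[-0.46  1.    0.39  2.2   1.39 -0.4  -1.95]
```

```bash
cat > srch.py <<'E'
from sim import *
import sys,multiprocessing as mp
q=get_state()['q'];G=np.array([.4668,.0844]);dd=np.array([-.311,-.95])
def W(tau,z,az=-108.2,P=G,roll=0):
    Rt=pose(90+tau,az)*R.from_euler('Z',roll,degrees=True);zt=Rt.as_matrix()[:,2];return (np.array([*P,z])+.019*zt,Rt)
def mar(o): return min(np.min(o-lo),np.min(hi-o))
def trial(seed):
    r=np.random.default_rng(seed);n=r.integers(1,4);wp=[];par=[]
    for _ in range(n):
        a=(round(r.uniform(-70,35)),round(r.uniform(.2,.3),2),round(r.uniform(-150,-30)),np.array([round(r.uniform(.42,.65),2),round(r.uniform(-.15,.2),2)]),int(r.choice([0,-60,60,-30,30])));par.append(a);wp.append(W(*a))
    wp+=[W(8,.22),W(8,.12),W(8,.0254)]
    try:
        cur=q;o=[];m=[]
        for w in wp:
            cur=path(cur,[w],8)[-1];o.append(cur);m.append(mar(cur))
            if m[-1]<.04: return (-1,seed)
        return (min(m),seed,par,o[-1].round(2),np.round(m,2))
    except Exception: return (-1,seed)
if __name__=='__main__':
    print(mp.cpu_count())
    with mp.Pool() as p: res=p.map(trial,range(int(sys.argv[1])))
    res=sorted(res,key=lambda t:-t[0])
    for x in res[:4]: print(x)
E
time OMP_NUM_THREADS=1 timeout 300 python3 srch.py 240
```

```text
4
(-1, 0)
(-1, 1)
(-1, 2)
(-1, 3)
real	0m4.640s
user	0m16.459s
sys	0m0.085s
```

```bash
time OMP_NUM_THREADS=1 timeout 400 python3 srch.py 12000
python3 - <<'E'
from srch import *
# reverse: from several IK branches of the tilt-8 grasp, lift and tilt up
rng=np.random.default_rng(0);best=[]
for tau in(8,):
    for i in range(60):
        q0=lo+(hi-lo)*rng.random(7);w=W(tau,.0254);s=IK(*w,q0,3e-2);s=IK(*w,s[0],1e-4)
        if s[1]<1e-4 and s[2]<1e-3: best.append((mar(s[0]),s[0].round(2)))
best.sort(key=lambda t:-t[0])
for b_ in best[:8]: print(b_)
E
```

```text
4
(np.float64(0.2119502406106899), 2931, [(31, 0.23, -135, array([ 0.43, -0.14]), -60), (5, 0.22, -97, array([0.43, 0.16]), -60), (-58, 0.2, -61, array([ 0.58, -0.1 ]), 60)], array([ 0.11,  0.99, -0.51,  2.19,  1.72,  0.3 , -2.2 ]), array([0.29, 0.4 , 0.21, 0.48, 0.37, 0.26]))
(np.float64(0.20385858421369044), 839, [(-68, 0.25, -63, array([0.46, 0.07]), 60), (33, 0.25, -132, array([ 0.62, -0.04]), 0), (-5, 0.27, -115, array([ 0.6 , -0.02]), 30)], array([ 0.07,  0.98, -0.44,  2.19,  1.78,  0.24, -2.27]), array([0.22, 0.36, 0.8 , 0.48, 0.32, 0.2 ]))
(np.float64(0.04074561648741765), 7039, [(-55, 0.21, -94, array([ 0.43, -0.13]), 60), (24, 0.24, -148, array([0.55, 0.19]), 60), (23, 0.28, -89, array([0.45, 0.17]), -30)], array([ 0.13,  1.  , -0.55,  2.19,  1.7 ,  0.33, -2.18]), array([0.37, 0.04, 0.05, 0.48, 0.39, 0.29]))
(-1, 0)
(np.float64(0.3842534635342014), array([ 0.4 ,  1.2 , -1.06,  2.18,  1.6 ,  0.83, -2.03]))
(np.float64(0.38415404449291835), array([ 0.39,  1.2 , -1.06,  2.18,  1.6 ,  0.82, -2.03]))
(np.float64(0.3805817908250244), array([ 0.32,  1.12, -0.89,  2.18,  1.61,  0.65, -2.06]))
(np.float64(0.37691890156308494), array([ 0.25,  1.06, -0.75,  2.18,  1.63,  0.51, -2.1 ]))
(np.float64(0.37637513019778135), array([ 0.24,  1.05, -0.73,  2.18,  1.64,  0.49, -2.1 ]))
(np.float64(0.37465690053427636), array([ 0.2 ,  1.03, -0.67,  2.19,  1.65,  0.44, -2.12]))
(np.float64(0.37188402024509026), array([ 0.19,  1.02, -0.64,  2.19,  1.66,  0.41, -2.14]))
(np.float64(0.3704444851701403), array([ 0.41,  1.22, -1.1 ,  2.18,  1.6 ,  0.87, -2.02]))
real	3m26.549s
user	13m38.518s
sys	0m0.123s
```

```bash
python3 -m jog '[[[0,0,0,0,0.155,0],[0,0,0,0,0.155,0],[0,0,0,0,0.155,0],[0,0,0,0,0.155,0],[0,0,0,0,0.155,0],[0,0,0,0,0.155,0],[0,0,0,0,0.155,0],[0,0,0,0,0.155,0],[0,0,0,0,0,0]]]' | head -2
python3 -c "
from h import *
delta([.4645,.0774,.080]);delta([.4645,.0774,.005])"
```

```text
clock: 7.32
tool_pos: [0.4706, 0.0923, 0.2619]
tool delta [-0.0034 -0.0018  0.1826] ypr x,z axes [ 0.318  0.946 -0.07 ] [-0.018 -0.067 -0.998] y ang -18.57 q [-0.17  0.49 -0.25  1.93  0.24  0.79 -0.89]
tool delta [ 0.0018 -0.0021  0.2574] ypr x,z axes [ 0.318  0.946 -0.07 ] [-0.018 -0.067 -0.998] y ang -18.57 q [-0.17  0.49 -0.25  1.93  0.24  0.79 -0.89]
```

```bash
python3 -m jog '[[[-0.001,-0.0005,0.0456,0,0,0],[-0.001,-0.0005,0.0456,0,0,0],[-0.001,-0.0004,0.0456,0,0,0],[-0.0004,-0.0004,0.0456,0,0,0],[0,0,0,0,0,0],[0,0,0,0,0,0]]]' | head -2
python3 -c "
from h import *
delta([.4645,.0774,.005])
f,_,_=save('wrist','wr2');cv2.imwrite('pics/wr2c.png',f[100:384,100:412,::-1])"
```

```text
clock: 8.07
tool_pos: [0.4651, 0.0831, 0.0787]
tool delta [-0.0005  0.001   0.0739] ypr x,z axes [ 0.309  0.949 -0.069] [-0.019 -0.066 -0.998] y ang -18.02 q [-0.26  0.8  -0.08  2.12  0.41  0.29 -1.04]
```

View pics/wr2c.png

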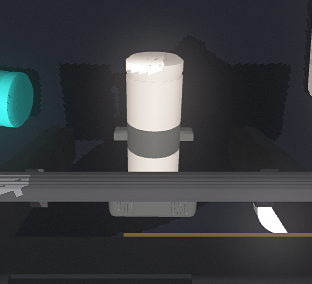

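The close crop shows the barrel end at (254,165), the lugs' centre at (254,234), and the wing below the gripper bar. The turquoise one lies clear to the left.

```bash
python3 -c "
from h import *
print(atz('wr2',254,234,.021),atz('wr2',220,234,.021),atz('wr2',288,234,.021),proj('wr2',[.4593,.0616,.021]),proj('wr2',[.4649,.0787,.021]))"
python3 -m jog '[[[0,0,0.025,0,0,0],[0,0.001,0.025,0,0,0],[0,0,0.0239,0,0,0],[0,0,0,0,0,0],[0,0,0,0,0,0]]]'
python3 -c "
from h import *
delta([.4645,.0774,.005])"
```

```text
[0.45969557 0.06164515 0.021     ] [0.4339744  0.07000472 0.021     ] [0.48542693 0.05328227 0.021     ] [253.54405337 234.18664556] [253.66831642 213.30557529]
clock: 8.75
tool_pos: [0.4644, 0.077, 0.0052]
eef_rot: [0.809, 0.587, -0.027, 0.021]
contact_force: [0.2, 0.8, -0.2]
opening: 1.001
finger_force: 0.0
tool delta [ 0.0004 -0.0001  0.0001] ypr x,z axes [ 0.31   0.948 -0.068] [-0.019 -0.066 -0.998] y ang -18.11 q [-0.31  0.95  0.01  2.13  0.45  0.11 -1.07]
```

```bash
python3 -m jog '[[[0,0,0,0,0,0],[0,0,0,0,0,0],[0,0,0,0,0,0],[0,0,0,0,0,0],[0,0,0,0,0,0],[0,0,0,0,0,0]]]' 0.02 40
python3 -m jog '[[[0,0,-0.03,0,0,0],[0,0,-0.04,0,0,0],[0,0,-0.04,0,0,0],[0,0,-0.04,0,0,0],[0,0,0,0,0,0],[0,0,0,0,0,0]]]'
```

```text
clock: 9.5
tool_pos: [0.4635, 0.0766, 0.0036]
eef_rot: [0.809, 0.587, -0.028, 0.021]
contact_force: [0.2, 0.6, -0.7]
opening: 0.462
finger_force: 40.0
clock: 10.25
tool_pos: [0.4658, 0.0861, 0.1525]
eef_rot: [0.809, 0.587, -0.029, 0.02]
contact_force: [0.2, 0.2, -2.3]
opening: 0.46
finger_force: 40.0
```

```bash
cat > s2.py <<'E'
from srch import *
P=np.array([.395,-.10])
o=path(get_state()['q'],[W(-4,.22,P=P),W(-80,.22,P=P),W(-80,.05,P=P)])
for x in o: print(x.round(2),mar(x).round(2))
print('stand TCP',W(-80,.052,P=P)[0])
# then: retreat back, go vertical above wing with tool y along -108+... , to well
u=pose(-0,0)
def V(p,z,yang): 
    y=np.radians(yang);Y=np.array([np.cos(y),np.sin(y),0]);Z=np.array([0,0,-1.]);return (np.array([*p,z]),R.from_matrix(np.column_stack([np.cross(Y,Z),Y,Z])))
back=-np.array([np.cos(np.radians(-108.2)),np.sin(np.radians(-108.2))])
wl=[.653,.0947]
for ya in(72,-108):
    print(ya)
    b_=-18+ (90 if ya==72 else -90)
    for x in path(o[-1],[W(-80,.07,P=P+.1*back),W(-45,.22,P=P+.1*back),W(-0,.25,P=P+.05*back),V(P,.25,b_),V(P,.125,b_),V(P,.25,b_),V(wl,.25,50),V(wl,.16,50),V(wl,.16,-10.5)]): print(x.round(2),mar(x).round(2))
E
python3 s2.py; python3 -c "
from h import *
print(atz('si0',311,174.4,0),atz('si0',284.4,152,.0))"
```

```text
[ 0.25  0.5  -0.25  2.22  0.41  0.48 -0.65] 0.34
[-0.61  1.1   0.26  2.    0.71  1.28 -1.36] 0.56
[-0.59  1.42  0.22  1.85  0.68  1.16 -1.48] 0.66
stand TCP [ 0.389 -0.118  0.049]
72
[-0.67  1.37  0.17  1.67  0.57  1.38 -1.38] 0.71
[-0.5   0.77  0.05  1.96  0.56  1.09 -1.22] 0.6
[ 0.22  0.45 -0.3   2.17  0.25  0.55 -0.58] 0.39
[ 0.68  0.49 -0.81  2.15  0.54  0.72  0.77] 0.41
[ 0.43  0.69 -0.47  2.29  0.96  0.36  0.39] 0.27
[ 0.69  0.49 -0.81  2.15  0.54  0.72  0.76] 0.41
[ 0.1   0.78 -0.62  1.42  0.48  1.09  0.27] 0.85
[ 0.08  0.88 -0.57  1.51  0.55  0.92  0.2 ] 0.88
[-0.06  0.84 -0.29  1.52  0.29  0.83 -0.64] 0.79
-108
[-0.67  1.37  0.17  1.67  0.57  1.38 -1.38] 0.71
[-0.5   0.77  0.05  1.96  0.56  1.09 -1.22] 0.6
[ 0.22  0.45 -0.3   2.17  0.25  0.55 -0.58] 0.39
[ 0.02  0.4   0.17  2.18 -0.12  0.57 -1.61] 0.38
[ 0.1   0.67  0.05  2.31 -0.19  0.17 -1.55] 0.13
[ 0.01  0.4   0.18  2.18 -0.13  0.57 -1.6 ] 0.38
[ 0.09  0.78 -0.6   1.42  0.47  1.08  0.27] 0.87
[ 0.07  0.87 -0.56  1.51  0.54  0.91  0.21] 0.87
[-0.07  0.83 -0.27  1.52  0.28  0.83 -0.63] 0.79
[ 0.47261969 -0.12033162  0.        ] [ 0.58585763 -0.13203799  0.        ]
```

All feasible. Translate, then rotate the cartridge up.

```bash
python3 -m jog '[[[-0.0394,-0.0015,-0.0074,0,0,0],[-0.0394,-0.0015,-0.0074,0,0,0],[-0.0394,-0.0015,-0.0074,0,0,0],[-0.0394,-0.0015,-0.0074,0,0,0],[-0.0394,-0.0015,-0.0074,0,0,0],[0,0,0,0,0,0]]]' |head -2
python3 -m jog '[[[0,0,0,0,-0.166,0],[0,0,0,0,-0.166,0],[0,0,0,0,-0.166,0],[0,0,0,0,-0.166,0],[0,0,0,0,-0.166,0],[0,0,0,0,-0.166,0],[0,0,0,0,-0.166,0],[0,0,0,0,-0.166,0],[0,0,0,0,0,0],[0,0,0,0,0,0]]]'
python3 -c "
from h import *
delta([.389,-.118,.065])
save('side','si1')
im=cv2.imread('pics/si1.png')[100:300,240:440];cv2.imwrite('pics/si1c.png',cv2.resize(im,(600,600),interpolation=cv2.INTER_CUBIC))"
```

```text
clock: 11.0
tool_pos: [0.3965, -0.0986, 0.203]
clock: 12.25
tool_pos: [0.3991, -0.0955, 0.204]
eef_rot: [0.62, 0.45, -0.52, 0.378]
contact_force: [0.3, -0.7, -2.1]
opening: 0.46
finger_force: 40.0
tool delta [ 0.1327 -0.0027  0.0483] ypr x,z axes [ 0.054  0.165 -0.985] [-0.306 -0.936 -0.174] y ang -18.08 q [-0.63  1.13  0.25  1.94  0.68  1.32 -1.34]
```

View pics/si1c.png

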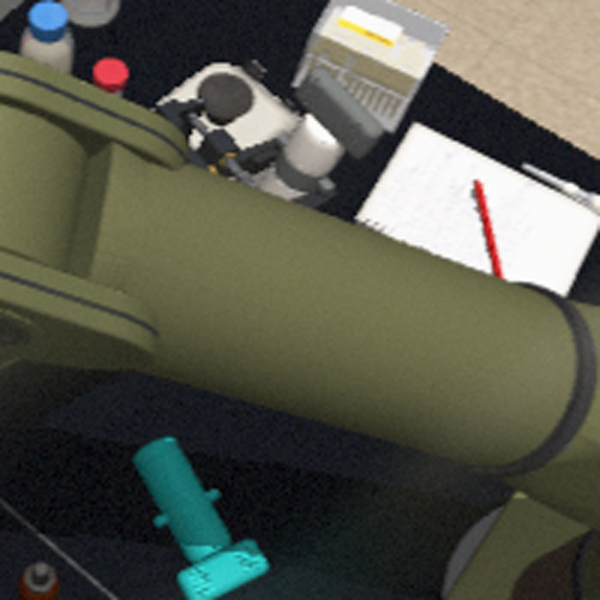

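```bash
python3 -m jog '[[[0.0281,-0.0005,0.0099,0,0,0],[0.0281,-0.0005,0.0099,0,0,0],[0.0281,-0.0005,0.0099,0,0,0],[0.0281,-0.0005,0.0099,0,0,0],[0.0281,-0.0005,0.0099,0,0,0],[0,0,0,0,0,0],[0,0,0,0,0,0]]]'
python3 -m jog '[[[0.004,0,0.0007,0,0,0],[0.004,0,0.0007,0,0,0],[0,0,0,0,0,0]]]' 0.02 10
python3 -m jog '[[[0.002,0,0.0004,0,0,0],[0.002,0,0.0004,0,0,0],[0,0,0,0,0,0]]]'
```

```text
clock: 13.18
tool_pos: [0.3898, -0.1182, 0.0589]
eef_rot: [0.621, 0.449, -0.52, 0.378]
contact_force: [-0.2, -0.6, -1.0]
opening: 0.459
finger_force: 40.0
clock: 13.55
tool_pos: [0.3892, -0.1179, 0.0488]
eef_rot: [0.62, 0.449, -0.521, 0.378]
contact_force: [0.2, -0.1, -1.5]
opening: 0.474
finger_force: 10.0
clock: 13.92
tool_pos: [0.3891, -0.1183, 0.045]
eef_rot: [0.619, 0.449, -0.521, 0.378]
contact_force: [-0.4, 0.9, -1.8]
opening: 0.472
finger_force: 10.0
```

```bash
for i in 1; do python3 -m jog '[[[0.0015,0,0.0003,0,0,0],[0,0,0,0,0,0]]]'; python3 -m jog '[[[0.0015,0,0.0003,0,0,0],[0,0,0,0,0,0]]]'; python3 -m jog '[[[0.001,0,0.0002,0,0,0],[0,0,0,0,0,0]]]'; done | grep -E 'tool_pos|contact'
```

```text
tool_pos: [0.3889, -0.1187, 0.0447]
contact_force: [1.1, 2.0, 4.1]
tool_pos: [0.3888, -0.1193, 0.0446]
contact_force: [0.8, 2.1, 8.4]
tool_pos: [0.3887, -0.1197, 0.0444]
contact_force: [1.6, 2.6, 9.9]
```

```bash
python3 -m jog '[[[0,0,0,0,0,0],[0,0,0,0,0,0]]]' 0.02 4| grep -E 'tool_pos|contact|opening'; python3 -m jog '[[[0.001,0,0.0002,0,0,0],[0,0,0,0,0,0]]]' 0.02 3| grep -E 'tool_pos|contact|opening'
```

```text
tool_pos: [0.3889, -0.1192, 0.0429]
contact_force: [0.3, 1.0, 6.0]
opening: 0.471
tool_pos: [0.389, -0.1186, 0.0403]
contact_force: [1.4, 0.1, 5.1]
opening: 0.474
```

```bash
python3 -m jog '[[[0.001,0,0.0002,0,0,0],[0,0,0,0,0,0],[0,0,0,0,0,0]]]' | grep -E 'tool_pos|contact|opening'; python3 -m jog '[[[0.001,0,0.0002,0,0,0],[0,0,0,0,0,0]]]' | grep -E 'tool_pos|contact|opening'
python3 - <<'E'
from h import *
delta([.389,-.118,.040])
save('side','si2')
im=cv2.imread('pics/si2.png')[100:240,270:410];cv2.imwrite('pics/si2c.png',cv2.resize(im,(560,560),interpolation=cv2.INTER_CUBIC))
E
```

```text
tool_pos: [0.3892, -0.1183, 0.0386]
contact_force: [1.5, 1.0, 3.9]
opening: 0.469
tool_pos: [0.3891, -0.1183, 0.0375]
contact_force: [0.4, 0.4, 3.2]
opening: 0.467
tool delta [-0.0024 -0.0002 -0.0007] ypr x,z axes [ 0.054  0.164 -0.985] [-0.306 -0.936 -0.172] y ang -18.1 q [-0.59  1.44  0.22  1.84  0.68  1.16 -1.48]
```

View pics/si2c.png

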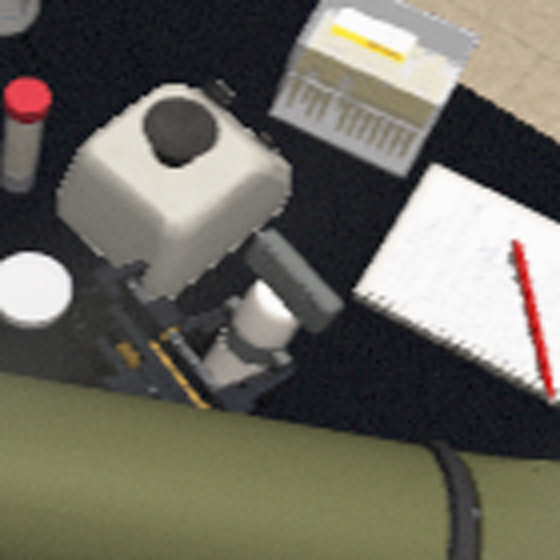

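The cartridge is standing between the fingers, with its wing at side pixel (343,170.5) and the lug band near (333,188). I'll compare that with the upright projection.

```bash
python3 - <<'E'
from h import *
b=np.array([.395,-.1005,0]);d=np.array([-.311,-.95,0])
for lean in(0,6,12):
    t=np.radians(lean)
    g=b+[0,0,.0415]
    ax=np.cos(t)*np.array([0,0,1])+np.sin(t)*d
    print(lean,'wing',proj('si2',g+ax*(.140-.044)),'lugs',proj('si2',g+ax*(.062-.044)), 'wing ends',proj('si2',g+ax*(.140-.044)+.038*np.array([.95,-.311,0])),proj('si2',g+ax*(.140-.044)-.038*np.array([.95,-.311,0])))
E
```

```text
0 wing [338.96573738 169.53312889] lugs [332.49743974 183.71222995] wing ends [330.25007663 159.2337147 ] [347.96774777 180.17092633]
6 wing [341.8798816  167.99248216] lugs [333.01201461 183.4342062 ] wing ends [333.14519937 157.74961737] [350.90061407 178.57078835]
12 wing [344.64557204 166.68474384] lugs [333.50498116 183.19302169] wing ends [335.90235127 156.50373226] [353.67393335 177.19778627]
```

```bash
cat >> h.py <<'E'
def wing(fn,box=(325,150,362,190)):
    im=cv2.imread(f'pics/{fn}.png').astype(int);u0,v0,u1,v1=box;c=im[v0:v1,u0:u1]
    m=((c.max(2)-c.min(2)<25)&(c.mean(2)>75)&(c.mean(2)<135)).astype(np.uint8)
    n,l,st,ce=cv2.connectedComponentsWithStats(m);k=1+np.argmax(st[1:,4]);print('wing blob',ce[k]+[u0,v0],st[k]+[u0,v0,0,0,0])
E
python3 -c "
from h import *
wing('si2')"
python3 -m jog '[[[0.0012,0,-0.0038,0,0,0],[0.0012,0,-0.0038,0,0,0],[0.0012,0,-0.0038,0,0,0],[0,0,0,0,0,0]]]' 0.02 4| grep -E 'tool_pos|contact|opening'
python3 -c "
from h import *
save('side','si3');wing('si3')"
```

```text
wing blob [337.80338983 161.61355932] [325 150  31  29 295]
tool_pos: [0.393, -0.1064, 0.0352]
contact_force: [-0.3, 0.1, -1.8]
opening: 0.465
wing blob [332.68774704 163.41897233] [325 150  21  34 253]
```

```bash
python3 - <<'E'
from h import *
for fn in('si2','si3'):
    a=cv2.imread('pics/si0.png').astype(int);b=cv2.imread(f'pics/{fn}.png').astype(int)
    print(fn)
    for v in range(152,198):
        print(v,''.join('.' if abs(a[v,u]-b[v,u]).max()<25 else ('#' if 70<b[v,u].mean()<140 else ('W' if b[v,u].mean()>=140 else '-')) for u in range(312,362)))
E
```

```text
si2
152 ..................................................
153 ..................................................
154 ..................................................
155 ..................................................
156 ..................................................
157 ........................-##.......................
158 ......................######......................
159 ......................#######.....................
160 .....................-########....................
161 .....................-#########...................
162 ....................-###########..................
163 ....................-###-########.................
164 ...................--#############................
165 ...................-####--#########...............
166 .....................##############-..............
167 .....................-##############-.............
168 ......................-##-###########-............
169 ......................--##-###########............
170 .....................-WW#--############-..........
171 ....................-#WWW#--#-##########.......
[... 3267 characters left out ...]
######WWWWWWW##-------..................
186 ..........#######WWWWW####------..................
187 -.......---########WWW###-.----...................
188 #.......----#############.........................
189 ##.....-WW.--###########..........................
190 ###....##W#----########-..........................
191 ###-..-##WW------####-##-.........................
192 .###..######---------#####-.......................
193 .-###.#######--------####----.....................
194 ..###################.###---......................
195 ...#################-.....--......................
196 -...##############---...--........................
197 #...--#########---------..........................
```

```bash
python3 - <<'E'
from h import *
d=np.array([-.311,-.95,0]);y=np.array([.95,-.311,0])
for fn,b,h in(('si2',[.395,-.1005,.041],.037),('si3',[.3988,-.0886,.0385],.0385)):
  for lean in(-6,0,6,12):
    t=np.radians(lean);g=np.array(b);up=np.array([0,0,1.])
    ax=np.cos(t)*up+np.sin(t)*d;n=np.cos(t)*d-np.sin(t)*up
    c=g+ax*(.140-h)
    print(fn,lean,'top corners',*[proj(fn,c+sy*.038*y+sx*.009*n).round(1) for sy,sx in((-1,-1),(-1,1),(1,-1),(1,1))])
E
```

```text
si2 -6 top corners [342.5 182.6] [348.1 179.2] [324.8 161.4] [330.3 158.1]
si2 0 top corners [345.9 180.5] [351.3 177.4] [328.1 159.4] [333.4 156.5]
si2 6 top corners [349.2 178.6] [354.3 175.9] [331.3 157.6] [336.4 155.1]
si2 12 top corners [352.3 176.9] [357.2 174.6] [334.4 156. ] [339.3 154. ]
si3 -6 top corners [338.4 185.5] [344.  182.1] [320.9 164.2] [326.3 160.9]
si3 0 top corners [341.8 183.4] [347.2 180.3] [324.1 162.2] [329.4 159.3]
si3 6 top corners [345.  181.5] [350.2 178.8] [327.3 160.4] [332.4 157.9]
si3 12 top corners [348.1 179.8] [353.  177.6] [330.4 158.9] [335.2 156.8]
```

The cartridge now matches the upright projection within a few degrees, so I let go.

```bash
python3 -m jog '[[[0,0,0,0,0,0],[0,0,0,0,0,0],[0,0,0,0,0,0],[0,0,0,0,0,0],[0,0,0,0,0,0],[0,0,0,0,0,0]]]' 0.058| grep -E 'clock|tool_pos|contact|opening|finger'
python3 - <<'E'
from h import *
save('side','si4');save('scene','sc4')
a=cv2.imread('pics/si0.png').astype(int);b=cv2.imread('pics/si4.png').astype(int)
for v in range(158,192):
    print(v,''.join('.' if abs(a[v,u]-b[v,u]).max()<25 else ('#' if 70<b[v,u].mean()<140 else ('W' if b[v,u].mean()>=140 else '-')) for u in range(316,356)))
E
```

```text
clock: 17.15
tool_pos: [0.3928, -0.1071, 0.0361]
contact_force: [0.1, 0.5, -1.3]
opening: 0.66
finger_force: 0.0
158 ........................................
159 ........................................
160 ........................................
161 ........................................
162 ...........##...........................
163 .........WW###..........................
164 .........######.........................
165 .......#.#######........................
166 ........-########-......................
167 .........-########......................
168 ........--#########.....................
169 .......----#########....................
170 .........--##########...................
171 .........----#########..................
172 .........-----#########.................
173 ..........-----#########................
174 ..........------########-...............
175 .......-.#WW-.----#######-..............
176 .........#WWW.----########-.............
177 .--....-##WWW#------#######-............
178 --...-###WWWWW#-----####W###-...........
179 -....-###WWWWWW#----#####W###-..........
180 ---...-##WWWWWWW#----#########-.........
181 --....-###WWWWWWW#.--.########-.........
182 --....-###WWWWWWWW#-----######..........
183 ......#####WWWWWWWW#-----####-..........
184 ......######WWWWWW###--------...........
185 ......######WWWWWWW##-------............
186 ......#######WWWWW####.-----............
187 ....---########WWW###-.---..............
188 ....##--#############...................
189 ...-##.-############....................
190 ...####.--#########-....................
191 ...####------###--##-...................
```

```bash
python3 -m jog '[[[0,0,0,0,0,0],[0,0,0,0,0,0],[0,0,0,0,0,0],[0,0,0,0,0,0]]]' 0.0881| grep -E 'tool_pos|contact|opening'
python3 -m jog '[[[-0.0147,0,-0.0046,0,0,0],[-0.0147,0,-0.0046,0,0,0],[-0.0147,0,-0.0046,0,0,0],[0,0,0,0,0,0]]]' | grep -E 'tool_pos|contact|opening'
python3 - <<'E'
from h import *
delta([.3928-.0,-.1071,.036])
save('side','si5')
a=cv2.imread('pics/si4.png').astype(int);b=cv2.imread('pics/si5.png').astype(int)
print(abs(a-b)[162:184,326:347].max(2).mean(), (abs(a-b)[162:184,326:347].max(2)>25).mean())
E
```

```text
tool_pos: [0.3928, -0.1071, 0.0361]
contact_force: [-0.0, -0.3, 0.6]
opening: 0.998
tool_pos: [0.3951, -0.1012, 0.0832]
contact_force: [0.9, -0.1, 0.4]
opening: 0.997
tool delta [ 0.0454 -0.0004  0.0144] ypr x,z axes [ 0.055  0.164 -0.985] [-0.306 -0.936 -0.173] y ang -18.1 q [-0.61  1.35  0.22  1.86  0.67  1.21 -1.45]
4.0562770562770565 0.0021645021645021645
```

```bash
python3 -m jog '[[[-0.0147,0,-0.0046,0,0,0],[-0.0147,0,-0.0046,0,0,0],[-0.0147,0,-0.0046,0,0,0],[-0.0197,0,-0.0036,0,0,0],[-0.0197,0,-0.0036,0,0,0],[-0.0197,0,-0.0036,0,0,0],[-0.0197,0,-0.0036,0,0,0],[-0.0197,0,-0.0036,0,0,0],[0,0,0,0,0,0]]]' | grep -E 'clock|tool_pos|contact|opening'
python3 - <<'E'
from h import *
save('side','si5')
a=cv2.imread('pics/si4.png').astype(int);b=cv2.imread('pics/si5.png').astype(int)
for v in range(158,200,1):
    print(v,''.join('.' if abs(a[v,u]-b[v,u]).max()<25 else ('#' if 70<b[v,u].mean()<140 else ('W' if b[v,u].mean()>=140 else '-')) for u in range(316,356)))
E
```

```text
clock: 19.42
tool_pos: [0.3967, -0.0951, 0.2293]
contact_force: [-0.1, -0.3, -0.3]
opening: 0.998
158 ##########################-.............
159 #############################-..........
160 ##############.################.........
161 ##########.######################-......
162 ###########.########################-...
163 #############.########################-.
164 ##############.#########################
165 ######.########.########################
166 #########.######.#######################
167 ####.#####.######.######################
168 ###.#######.######.#####################
169 ###.########.######.####################
170 ############..##########################
171 ##############.#########################
172 ###############.########################
173 ################.#######################
174 ########################################
175 ##################.#####################
176 ########################################
177 #############.######.###################
178 ##############.#########################
179 ####################.###################
180 #######.
[... 187 characters left out ...]
#########################
185 ####################.###################
186 ########################################
187 ####################.###################
188 #####.##################################
189 #########.########.#####################
190 #####.#####.#####.######################
191 ########################################
192 .##.###.################################
193 ##.#####################################
194 #################.######################
195 ########################################
196 ################.#######################
197 #.######################################
198 ##############.#########################
199 ############.###########################
```

```bash
python3 -m jog '[[[0,0,0,0,0.1745,0],[0,0,0,0,0.1745,0],[0,0,0,0,0.1745,0],[0,0,0,0,0.1745,0],[0,0,0,0,0.1745,0],[0,0,0,0,0.1745,0],[0,0,0,0,0.1745,0],[0,0,0,0,0.1745,0],[0,0,0,0,0,0]]]' | grep -E 'tool_pos|eef'
python3 -m jog '[[[0,0,0,0,0,-0.1745],[0,0,0,0,0,-0.1745],[0,0,0,0,0,-0.1745],[0,0,0,0,0,-0.1745],[0,0,0,0,0,-0.1745],[0,0,0,0,0,-0.1745],[0,0,0,0,0,-0.1745],[0,0,0,0,0,-0.1745],[0,0,0,0,0,-0.1745],[0,0,0,0,0,0],[0,0,0,0,0,0]]]' | grep -E 'clock|tool_pos|eef'
python3 -c "
from h import *
delta([.3988,-.0886,.112])
f,_,_=save('wrist','wr3');print(proj('wr3',[.3988,-.0886,.14]))
cv2.imwrite('pics/wr3c.png',cv2.resize(f[60:360,60:460,::-1],(800,600),interpolation=cv2.INTER_CUBIC))"
```

```text
tool_pos: [0.394, -0.1004, 0.2273]
eef_rot: [0.814, 0.581, -0.006, 0.002]
clock: 21.98
tool_pos: [0.3966, -0.0939, 0.2273]
eef_rot: [0.158, 0.987, -0.005, -0.002]
tool delta [-0.0007  0.0069  0.1152] ypr x,z axes [-0.95   0.312  0.002] [-0.005 -0.009 -1.   ] y ang 71.84 q [ 0.61  0.52 -0.74  2.18  0.59  0.66  0.7 ]
[256.38898605 201.2282523 ]
```

View pics/wr3c.png

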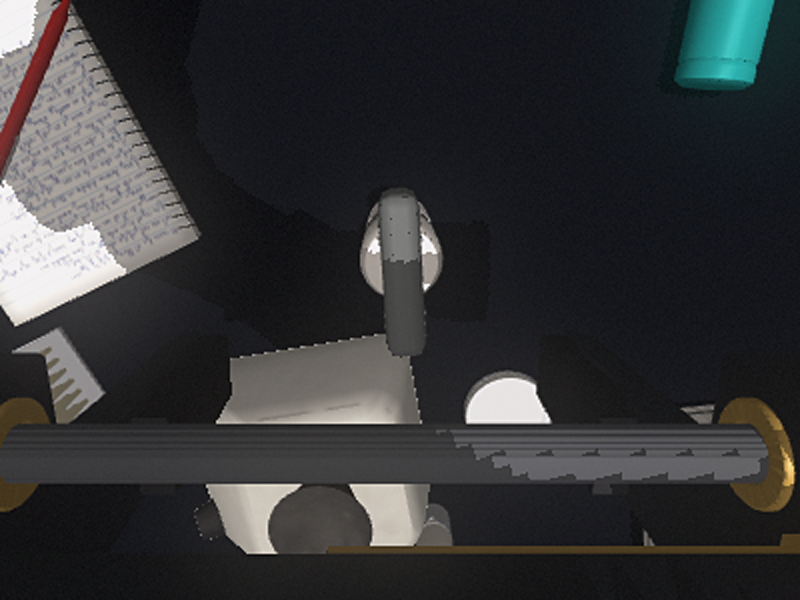

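The cartridge stands upright. Its wing runs from crop (400,192) to (406,352), centred near full-frame pixel (261.5,195).

```bash
python3 - <<'E'
from h import *
a=atz('wr3',60+406/2,60+353/2,.14);b=atz('wr3',60+400/2,60+193/2,.14);b2=atz('wr3',60+399.5/2,60+187/2,.12)
d=b-a;an=np.arctan2(d[1],d[0]);print(a,b,b2,np.hypot(*d[:2]),np.degrees(an))
c=a+.038*np.array([np.cos(an),np.sin(an),0]);print('centre',c,(a+b)/2);delta([c[0],c[1],.114])
# white shoulder sides at z=.108: left/right
l=atz('wr3',60+361/2,60+258/2,.108);r=atz('wr3',60+441/2,60+258/2,.108);print('shoulder mid',(l+r)/2,np.hypot(*(l-r)[:2]))
E
```

```text
[ 0.43230938 -0.09309808  0.14      ] [ 0.36257157 -0.0737593   0.14      ] [ 0.36240171 -0.07354444  0.12      ] 0.07236953391064903 164.50093501164613
centre [ 0.39569125 -0.08294362  0.14      ] [ 0.39744047 -0.08342869  0.14      ]
tool delta [0.0041 0.0115 0.1133] ypr x,z axes [-0.95   0.312  0.002] [-0.005 -0.01  -1.   ] y ang 71.84 q [ 0.61  0.52 -0.74  2.18  0.59  0.66  0.7 ]
shoulder mid [ 0.39707515 -0.08359987  0.108     ] 0.03929915469726906
```

```bash
python3 -m jog '[[[0.003,0.010,0,-0.011,-0.002,-0.04],[0,0,0.0287,0,0,0],[0,0,0.0287,0,0,0],[0,0,0.0287,0,0,0],[0,0,0,0,0,0],[0,0,0,0,0,0]]]' | grep -E 'clock|tool_pos|eef'
python3 - <<'E'
from h import *
delta([.397,-.0834,.1125]);f,_,_=save('wrist','wr4')
b=f.astype(int)
for z in(.14,):
    for t in(-.038,0,.038): 
        a=np.radians(164);print(proj('wr4',[.397+t*np.cos(a),-.0834+t*np.sin(a),z]))
for v in range(100,270,5): print(v,''.join('.' if b[v,u].mean()<45 else ('#' if b[v,u].mean()<140 else 'W') for u in range(200,330,2)))
E
```

```text
clock: 22.78
tool_pos: [0.3972, -0.0838, 0.1421]
eef_rot: [0.137, 0.991, 0.001, 0.001]
tool delta [0.0004 0.0003 0.0296] ypr x,z axes [-0.962  0.272 -0.001] [ 0.002  0.001 -1.   ] y ang 74.22 q [ 0.43  0.66 -0.52  2.28  0.88  0.4   0.46]
[247.92594371 298.11350297]
[248.01826077 241.07926222]
[248.12284926 176.46363295]
100 .................................................................
105 .................................................................
110 .................................................................
115 .................................................................
120 .................................................................
125 .................................................................
130 .................................................................
135 .................................................................
140 .................................................................
145 .................................................................
150 .................................................................
155 ....
[... 901 characters left out ...]

220 ..........#WWWWW################WWWWW##..........................
225 ..........#WWWWW################WWWWW##..........................
230 ...........#WWWW################WWWWW#...........................
235 ............#WWW################WWWW#............................
240 ..............WWW###############WW#..............................
245 .................###############.................................
250 .................###############.................................
255 .................###############.................................
260 ...W############################.................................
265 ################################.................................
```

```bash
python3 -m jog '[[[0,0,0.015,0,0,0],[0.0004,0.0003,0.0146,0,0,0],[0,0,0,0,0,0],[0,0,0,0,0,0]]]' | grep -E 'tool_pos|contact'
python3 -m jog '[[[0,0,0,0,0,0],[0,0,0,0,0,0],[0,0,0,0,0,0],[0,0,0,0,0,0],[0,0,0,0,0,0],[0,0,0,0,0,0],[0,0,0,0,0,0]]]' 0.005 50
python3 -m jog '[[[0,0,-0.03,0,0,0],[0,0,-0.035,0,0,0],[0,0,-0.035,0,0,0],[0,0,-0.035,0,0,0],[0,0,0,0,0,0],[0,0,0,0,0,0]]]'
python3 -c "
from h import *
delta([.653,.0947,.247])"
```

```text
tool_pos: [0.3971, -0.0839, 0.1126]
contact_force: [-0.9, 0.7, -0.3]
clock: 24.2
tool_pos: [0.3965, -0.0839, 0.1118]
eef_rot: [0.138, 0.99, 0.0, 0.0]
contact_force: [-0.5, 0.1, -0.0]
opening: 0.232
finger_force: 0.2
clock: 24.95
tool_pos: [0.3955, -0.0844, 0.2459]
eef_rot: [0.138, 0.99, 0.0, -0.001]
contact_force: [-1.0, 0.0, -2.7]
opening: 0.201
finger_force: 50.0
tool delta [-0.1988  0.2426 -0.0013] ypr x,z axes [-0.962  0.273  0.001] [-0.001  0.    -1.   ] y ang 74.15 q [ 0.64  0.49 -0.8   2.16  0.55  0.7   0.76]
```

```bash
python3 - <<'E'
from h import *
f,_,_=save('side','si6');f2,_,_=save('scene','sc6');s=get_state();t=s['tool_pos']
for fn in('si6','sc6'):
  print([ (n,proj(fn,[t[0],t[1],t[2]-.112+z]).round(1)) for n,z in(('bottom',0),('bottom+10',.01),('lug',.062),('shoulder',.108),('top',.14))])
  a=cv2.imread('pics/'+fn[:2]+'0.png').astype(int);b=cv2.imread(f'pics/{fn}.png').astype(int)
  u,v=proj(fn,[t[0],t[1],t[2]-.112+.05]).astype(int)
  print(u-24)
  for r in range(v-34,v+26): 
    if 0<=r<384: print(r,''.join('.' if abs(a[r,c]-b[r,c]).max()<25 else ('#' if 70<b[r,c].mean()<140 else ('W' if b[r,c].mean()>=140 else '-')) for c in range(max(0,u-24),min(512,u+24))))
E
```

```text
[('bottom', array([335.1, 174.2])), ('bottom+10', array([335.9, 172.3])), ('lug', array([340.7, 161.6])), ('shoulder', array([345.3, 151.3])), ('top', array([348.8, 143.4]))]
315
130 ........---------...---###----------------------
131 .........-------.--#------..--------------------
132 .-.......--------------.......------------------
133 ---......-----------.-..........----------------
134 ---....-.----------..--...-----...--------------
135 ----....-------------.......----.....-----------
136 -----.###-------------.......--------..---------
137 .-----.------------------....--------...-------#
138 -------------------------.....-----........---#-
139 ...-----------------------...----.......-.-.#.-#
140 ..------------------------------.......-----#-..
141 -------------------------------......-----.--...
142 W----------------------------......----------...
143 .W--------------------------...------------.....
144 ..W-------------------------...--###------......
145 ...W----------###-----------...#####.---........
146 ....W----------##-------------######............
147 ....W-----------
[... 4917 characters left out ...]
...........
148 .............#################-.................
149 .............#################-..............WWW
150 .............#################..........#WWWWWWW
151 .............-############W##-..........##WWWWWW
152 ..............-##############-..........##WWWWWW
153 ...............-############-..........-##WWWWWW
154 .................-#########-...........-#WWWWWWW
155 ...................-------............-##WWWWWWW
156 ......................................-##WWWWWWW
157 ......................................-##WWWWWWW
158 ......................................-##WWWWWWW
159 .......................................#######WW
160 ..........................................######
```

```bash
python3 -m jog '[[[-0.02,0.0243,-0.004,0,0,0],[-0.033,0.0404,-0.006,0,0,0],[-0.033,0.0404,-0.006,0,0,0],[-0.033,0.0404,-0.004,0,0,0],[-0.033,0.0404,0,0,0,0],[-0.033,0.0404,0,0,0,0],[-0.0138,0.0163,0,0,0,0],[0,0,0,0,0,0.142],[0,0,0,0,0,0.142],[0,0,0,0,0,0.142],[0,0,0,0,0,0],[0,0,0,0,0,0]]]'
python3 - <<'E'
from h import *
delta([.653,.0947,.247])
for fn,n in(('si7','side'),('sc7','scene')):
  save(n,fn);t=get_state()['tool_pos']
  print([ (n,proj(fn,[t[0],t[1],t[2]-.112+z]).round(1)) for n,z in(('bottom',0),('lug',.062))])
  a=cv2.imread('pics/'+fn[:2]+'0.png').astype(int);b=cv2.imread(f'pics/{fn}.png').astype(int)
  u,v=proj(fn,[t[0],t[1],t[2]-.112+.03]).astype(int);print(u-24)
  for r in range(v-24,v+26,2): print(r,''.join('.' if abs(a[r,c]-b[r,c]).max()<20 else ('#' if 70<b[r,c].mean()<140 else ('W' if b[r,c].mean()>=140 else '-')) for c in range(u-24,u+24)))
E
```

```text
clock: 26.55
tool_pos: [0.6534, 0.0953, 0.266]
eef_rot: [0.343, 0.939, -0.0, -0.001]
contact_force: [-0.1, 0.3, -2.3]
opening: 0.198
finger_force: 50.0
tool delta [-0.0001 -0.0008  0.019 ] ypr x,z axes [-0.765  0.644  0.001] [-0.001  0.    -1.   ] y ang 49.93 q [ 0.09  0.77 -0.62  1.4   0.46  1.12  0.28]
[('bottom', array([217.4, 159.1])), ('lug', array([215.9, 145.5]))]
192
128 ...-----....--------###.#-......................
130 ...........---------#.###--.....................
132 ............---------#####-.....................
134 ............#----..--#####--....................
136 .............#-..-.-############-...............
138 ..............-##WW#############-...............
140 ..............-##########--######...............
142 ...............######-------#####...............
144 ...............-#####------######...............
146 ................################-...............
148 .................-##########.##-.-..............
150 ................-------##-------#W#-............
152 ................-#------###---###WWW#-..........
154 ...................##---#####
[... 1299 characters left out ...]
...........
144 ...............-##################-.............
146 ...............-##################-.............
148 ...............-##################-.............
150 ...............-##################-.............
152 ................-#################-.............
154 ................-####.....########-.............
156 ..................####WWWWW###.##-..............
158 ..............-##WWWWWWWWWW##WW###-.............
160 ...........--##WWWWWWWWWWWW###########-.........
162 .........-##WWWWWW###WWWWWW##############--.....
164 .......###WWWWWW############....---#####WW###-..
166 ....-#WWWWWWWWW####-..-#####.......-####WWWWWW##
168 ...W...WWWWWW#####-...-######...........##WWWWW.
```

```bash
python3 - <<'E'
from h import *
from scipy.optimize import least_squares
f=cv2.imread('pics/wr4.png').astype(int).mean(2)
print('pred centre px z=.108',proj('wr4',[.397,-.0834,.108]))
for z,rad in((.108,.021),(.106,.021),(.108,.0195)):
    pts=[]
    for v in range(220,243):
        row=np.where(f[v,205:295]>60)[0]+205
        pts+= [atz('wr4',row[0]-.5,v,z)[:2],atz('wr4',row[-1]+.5,v,z)[:2]]
    pts=np.array(pts)
    s=least_squares(lambda c:np.hypot(*(pts-c).T)-rad,[.397,-.083],loss='soft_l1',f_scale=.001);s2=least_squares(lambda c:np.hypot(*(pts-c[:2]).T)-c[2],[.397,-.083,.021],loss='soft_l1',f_scale=.001)
    e=np.array([-.962,.272]);print(z,s.x,s2.x,'along tool x from grip TCP',(s.x-[.3965,-.0839])@e,(s2.x[:2]-[.3965,-.0839])@e,abs(s.fun).mean())
E
```

```text
pred centre px z=.108 [248.51285386 221.49616014]
0.108 [ 0.39533435 -0.08336595] [ 0.39651039 -0.08369443  0.02035145] along tool x from grip TCP 0.001266622208656677 4.5918861950464356e-05 0.0003022355483905552
0.106 [ 0.39645695 -0.08370605] [ 0.39722376 -0.08392085  0.02057765] along tool x from grip TCP 9.41678154291321e-05 -0.000701922894159606 0.00022314151360046047
0.108 [ 0.39800077 -0.0841196 ] [ 0.39651039 -0.08369443  0.02035145] along tool x from grip TCP -0.0015034726504805822 4.5918861950464356e-05 0.0004559962707843407
```

```bash
python3 -m jog '[[[0,-0.0009,0.022,0,0,0],[0,0,0.022,0,0,0],[0,0,0,0,0,0],[0,0,0,0,0,0]]]'| grep -E 'tool_pos|contact'
python3 -m jog '[[[0,0,0.006,0,0,0],[0,0,0.006,0,0,0],[0,0,0,0,0,0]]]'| grep -E 'tool_pos|contact'
python3 -c "
from h import *
delta([.6528,.0946,.20]);print(get_state()['moment'].round(2))"
```

```text
tool_pos: [0.6538, 0.0949, 0.2239]
contact_force: [-0.3, -0.6, -2.2]
tool_pos: [0.6552, 0.0957, 0.2189]
contact_force: [-9.3, -3.6, 33.5]
tool delta [ 0.0012 -0.0025  0.0189] ypr x,z axes [-0.763  0.646 -0.006] [ 0.009  0.001 -1.   ] y ang 49.73 q [ 0.09  0.81 -0.6   1.46  0.5   1.02  0.24]
[-0.97  2.19 -0.06]
```

```bash
python3 -m jog '[[[0,0,-0.015,0,0,0],[0,0,0,0,0,0],[0,0,0,0,0,0]]]'| grep -E 'tool_pos|contact'
python3 - <<'E'
from h import *
a=np.linspace(0,2*np.pi,200)
for fn in('si0','sc0'):
    for r in(.044,.046):
        P=np.array([proj(fn,[.6528+r*np.cos(t),.0946+r*np.sin(t),.081]) for t in a]);print(fn,r,'u',P[:,0].min().round(1),P[:,0].max().round(1),P[:,0].min()/2+P[:,0].max()/2,'vmax',P[:,1].max().round(1))
# cartridge bottom silhouettes in si7/sc7
for fn in('si7','sc7'):
    for off in(.112,.115):
        P=np.array([proj(fn,[.6534+.021*np.cos(t),.0953+.021*np.sin(t),.266-off]) for t in a]);print(fn,off,'u',P[:,0].min().round(1),P[:,0].max().round(1),'vmax',P[:,1].max().round(1))
    b=cv2.imread(f'pics/{fn}.png').astype(int); A=cv2.imread('pics/'+fn[:2]+'0.png').astype(int)
    for v in((152,154,156,158,160,162,164) if fn=='si7' else (146,148,150,152,154,156,158,160)): print(v,' '.join(str(int(x)) for x in b[v,202:230].mean(1)))
E
```

```text
tool_pos: [0.6529, 0.0944, 0.2252]
contact_force: [-1.0, -0.1, -2.3]
si0 0.044 u 203.8 235.0 219.39482337052374 vmax 186.9
si0 0.046 u 203.1 235.7 219.3932203636738 vmax 187.5
sc0 0.044 u 200.1 233.6 216.82293687268447 vmax 187.3
sc0 0.046 u 199.3 234.3 216.81939760565243 vmax 187.8
si7 0.112 u 209.5 225.4 vmax 165.9
si7 0.115 u 209.6 225.5 vmax 166.5
152 25 25 27 27 28 26 52 73 69 52 56 53 43 59 74 76 78 64 52 51 100 120 112 147 170 165 123 43
154 30 24 22 22 25 91 129 122 108 105 84 62 51 64 76 77 79 80 117 124 111 112 111 147 171 171 170 149
156 21 28 21 33 125 177 174 140 107 111 112 123 128 114 89 88 92 105 114 114 118 119 116 138 165 173 170 171
158 25 67 109 145 165 172 170 157 125 112 113 123 129 123 115 115 117 113 112 113 118 120 119 130 158 171 172 172
160 159 164 170 169 169 171 170 163 133 113 113 121 130 121 116 114 114 115 110 111 112 134 139 109 84 124 161 172
162 250 250 229 170 169 173 173 172 144 108 118 135 132 127 123 117 115 111 111 125 132 124 96 77 80 75 76 97
164 250 250 229 172 172 171 150 106 80 78 80 89 120 139 133 118 118 116 109 100 84 61 56 46 55 68 81 
[... 208 characters left out ...]
123 127 133 139 139 132 126 123 123 120 119 120 115 88 48 28 23 24 26 25
150 26 27 25 43 76 104 116 121 123 127 133 138 134 128 126 123 122 120 119 120 116 90 48 25 28 24 26 25
152 26 26 27 37 67 98 115 120 123 127 134 139 137 131 126 125 122 120 118 120 122 101 58 29 25 27 24 24
154 22 26 26 33 59 93 114 122 124 127 132 137 139 134 126 123 122 122 123 128 123 96 54 28 25 25 25 27
156 25 24 25 28 47 84 113 125 131 137 148 156 158 154 140 127 125 124 121 104 80 51 31 25 24 25 25 27
158 26 30 49 82 118 144 159 157 152 150 153 154 153 152 143 138 139 143 141 127 100 74 51 36 27 26 25 25
160 70 99 129 150 163 166 168 167 165 167 168 167 168 163 150 127 112 109 111 114 118 122 121 110 92 73 51 35
```

```bash
python3 -m jog '[[[0.0015,-0.003,0,0,0,0],[0,0,0.004,0,0,0],[0,0,0,0,0,0]]]'| grep -E 'tool_pos|contact'
python3 -m jog '[[[0,0,0.004,0,0,0],[0,0,0,0,0,0]]]'| grep -E 'tool_pos|contact'
python3 -m jog '[[[0,0,0.003,0,0,0],[0,0,0,0,0,0]]]'| grep -E 'tool_pos|contact'
python3 -c "
from h import *
delta([.6498,.0931,.20]);print(get_state()['moment'].round(2))"
```

```text
tool_pos: [0.6498, 0.0931, 0.2212]
contact_force: [0.1, -0.1, -1.9]
tool_pos: [0.65, 0.0932, 0.2176]
contact_force: [-0.5, 0.5, -1.9]
tool_pos: [0.6501, 0.0932, 0.2148]
contact_force: [0.8, -0.3, -2.7]
tool delta [ 0.0001 -0.0003  0.0148] ypr x,z axes [-0.764  0.646  0.   ] [ 0.     0.001 -1.   ] y ang 49.78 q [ 0.09  0.81 -0.6   1.47  0.5   1.01  0.24]
[ 0.04 -0.18 -0.02]
```

```bash
for i in 1 2 3 ; do :; done; python3 -m jog '[[[0,0,0.006,0,0,0],[0,0,0.006,0,0,0],[0,0,0,0,0,0]]]'| grep -E 'tool_pos|contact'
python3 -m jog '[[[0,0,0.008,0,0,0],[0,0,0.008,0,0,0],[0,0,0,0,0,0]]]'| grep -E 'tool_pos|contact'
python3 -m jog '[[[0,0,0.008,0,0,0],[0,0,0.006,0,0,0],[0,0,0,0,0,0]]]'| grep -E 'clock|tool_pos|contact'
python3 -c "
from h import *
delta([.6498,.0931,.17]);print(get_state()['moment'].round(2))"
```

```text
tool_pos: [0.6497, 0.0931, 0.2022]
contact_force: [0.2, -0.0, -1.9]
tool_pos: [0.6496, 0.0931, 0.186]
contact_force: [-0.7, -0.3, -1.4]
clock: 29.9
tool_pos: [0.6498, 0.0931, 0.1723]
contact_force: [-0.8, 0.1, -2.3]
tool delta [-0.     -0.      0.0023] ypr x,z axes [-0.764  0.646  0.001] [-0.001  0.    -1.   ] y ang 49.78 q [ 0.08  0.86 -0.57  1.51  0.54  0.93  0.21]
[-0.   -0.16  0.01]
```

```bash
for k in a b; do python3 -m jog '[[[0,0,0.004,0,0,0],[0,0,0,0,0,0]]]'| grep -E 'tool_pos|contact'; done 
python3 -m jog '[[[0,0,0.004,0,0,0],[0,0,0,0,0,0]]]'| grep -E 'tool_pos|contact'
python3 -m jog '[[[0,0,0.003,0,0,0],[0,0,0,0,0,0]]]'| grep -E 'tool_pos|contact'
```

```text
tool_pos: [0.6501, 0.0932, 0.1689]
contact_force: [-0.1, 0.7, -2.2]
tool_pos: [0.65, 0.0932, 0.1647]
contact_force: [-0.6, 0.2, -2.0]
tool_pos: [0.65, 0.0932, 0.1607]
contact_force: [-0.4, 0.3, -2.6]
tool_pos: [0.6501, 0.0933, 0.1578]
contact_force: [-1.3, -0.2, -2.0]
```

```bash
python3 -m jog '[[[0,0,0.003,0,0,0],[0,0,0,0,0,0]]]'| grep -E 'tool_pos|contact'
python3 -m jog '[[[0,0,0.003,0,0,0],[0,0,0,0,0,0]]]'| grep -E 'tool_pos|contact'
python3 -m jog '[[[0,0,0.003,0,0,0],[0,0,0,0,0,0]]]'| grep -E 'tool_pos|contact'
python3 -c "
from h import *
print(get_state()['moment'].round(2))"
```

```text
tool_pos: [0.6505, 0.0935, 0.1554]
contact_force: [0.2, 0.6, -2.3]
tool_pos: [0.6506, 0.0935, 0.1525]
contact_force: [-1.7, -1.3, 3.6]
tool_pos: [0.6505, 0.0935, 0.1493]
contact_force: [-0.9, -0.9, 4.1]
[-0.06 -0.01  0.03]
```

```bash
python3 -m jog '[[[0,0,0.004,0,0,0],[0,0,0.004,0,0,0],[0,0,0,0,0,0]]]'| grep -E 'tool_pos|contact'
python3 -m jog '[[[0,0,0.003,0,0,0],[0,0,0.0025,0,0,0],[0,0,0,0,0,0]]]'
python3 -c "
from h import *
delta([.6498,.0931,.17]);print(get_state()['moment'].round(2))"
```

```text
tool_pos: [0.6507, 0.0935, 0.1416]
contact_force: [-1.8, -1.0, 8.2]
clock: 32.4
tool_pos: [0.6507, 0.0935, 0.1366]
eef_rot: [0.344, 0.939, 0.001, 0.001]
contact_force: [-1.5, -0.9, 10.0]
opening: 0.195
finger_force: 50.0
tool delta [ 0.0004 -0.0009 -0.0334] ypr x,z axes [-0.763  0.646 -0.001] [ 0.002  0.001 -1.   ] y ang 49.76 q [ 0.07  0.9  -0.55  1.54  0.57  0.87  0.18]
[-0.2   0.31  0.01]
```

```bash
python3 -m jog '[[[0,0,0,0,0,0.13],[0,0,0,0,0,0.13],[0,0,0,0,0,0.13],[0,0,0,0,0,0]]]'| grep -E 'tool_pos|contact|eef'
python3 -c "
from h import *
delta([.6507,.0935,.1366]);print(get_state()['moment'].round(2))"
python3 -m jog '[[[0,0,0,0,0,0.13],[0,0,0,0,0,0.13],[0,0,0,0,0,0.13],[0,0,0,0,0,0]]]'| grep -E 'tool_pos|contact|eef'
python3 -c "
from h import *
delta([.6507,.0935,.1366]);print(get_state()['moment'].round(2))"
```

```text
tool_pos: [0.6519, 0.0943, 0.1373]
eef_rot: [0.52, 0.854, 0.002, 0.002]
contact_force: [-0.2, 0.9, 9.1]
tool delta [-0.0001 -0.0014  0.0007] ypr x,z axes [-0.46   0.888 -0.001] [ 0.005  0.002 -1.   ] y ang 27.37 q [ 0.02  0.88 -0.45  1.54  0.47  0.83 -0.13]
[-0.01 -0.08 -0.11]
tool_pos: [0.6524, 0.0942, 0.1374]
eef_rot: [0.675, 0.737, 0.003, 0.001]
contact_force: [0.0, 0.3, 9.2]
tool delta [-0.0006 -0.0017  0.0008] ypr x,z axes [-0.087  0.996  0.001] [ 0.006  0.002 -1.   ] y ang 5.02 q [-0.03  0.87 -0.34  1.54  0.37  0.79 -0.44]
[-0.06 -0.22 -0.15]
```

```bash
python3 -m jog '[[[0,0,0.0004,0,0,0.09],[0,0,0.0004,0,0,0.09],[0,0,0,0,0,0.09],[0,0,0,0,0,0]]]'| grep -E 'tool_pos|contact'
python3 -c "
from h import *
delta([.6507,.0935,.1366]);print(get_state()['moment'].round(2))"
python3 -m jog '[[[0,0,0,0,0,0.05],[0,0,0,0,0,0],[0,0,0,0,0,0]]]'| grep -E 'tool_pos|contact'
python3 -c "
from h import *
delta([.6507,.0935,.1366]);print(get_state()['moment'].round(2))"
```

```text
tool_pos: [0.6525, 0.0941, 0.1367]
contact_force: [1.1, -1.2, 10.5]
tool delta [-0.0009 -0.0017  0.    ] ypr x,z axes [0.181 0.983 0.003] [ 0.006  0.002 -1.   ] y ang -10.42 q [-0.07  0.86 -0.27  1.54  0.3   0.77 -0.65]
[-0.05 -0.28 -0.04]
tool_pos: [0.6526, 0.0941, 0.1366]
contact_force: [-0.2, 0.5, 9.9]
tool delta [-0.001  -0.0017  0.    ] ypr x,z axes [0.229 0.973 0.003] [ 0.006  0.002 -1.   ] y ang -13.25 q [-0.08  0.86 -0.26  1.54  0.28  0.77 -0.68]
[-0.09 -0.23 -0.  ]
```

```bash
python3 -m jog '[[[0,0,0,0,0,0.05],[0,0,0,0,0,0],[0,0,0,0,0,0]]]'| grep -E 'tool_pos|contact'
python3 -c "
from h import *
delta([.6507,.0935,.1366]);print(get_state()['moment'].round(2))"
```

```text
tool_pos: [0.6532, 0.0937, 0.1367]
contact_force: [1.6, -1.3, 9.4]
tool delta [-0.0009 -0.0023  0.0001] ypr x,z axes [0.277 0.961 0.004] [ 0.007  0.002 -1.   ] y ang -16.08 q [-0.08  0.86 -0.24  1.54  0.27  0.76 -0.72]
[-0.16 -0.5   0.28]
```

```bash
python3 -m jog '[[[0,0,0,0,0,-0.07],[0,0,-0.004,0,0,0],[0,0,-0.003,0,0,0],[0,0,0,0,0,0],[0,0,0,0,0,0]]]'
python3 -c "
from h import *
delta([.6507,.0935,.1445]);print(get_state()['moment'].round(2))"
```

```text
clock: 35.28
tool_pos: [0.6526, 0.0938, 0.1433]
eef_rot: [0.778, 0.629, 0.003, 0.001]
contact_force: [1.7, 0.7, 6.8]
opening: 0.198
finger_force: 50.0
tool delta [-0.0007 -0.0018 -0.0012] ypr x,z axes [0.21  0.978 0.003] [ 0.006  0.002 -1.   ] y ang -12.1 q [-0.07  0.85 -0.27  1.54  0.28  0.78 -0.67]
[-0.09 -0.48  0.04]
```

```bash
python3 -m jog '[[[0,0,-0.0015,0,0,0],[0,0,0,0,0,0],[0,0,0,0,0,0]]]' | grep -E 'tool_pos|contact'
python3 -m jog '[[[0,0,0,0,0,0],[0,0,0,0,0,0],[0,0,0,0,0,0],[0,0,0,0,0,0],[0,0,0,0,0,0],[0,0,0,0,0,0]]]' 0.06
python3 -c "
from h import *
print(get_state()['moment'].round(2))"
```

```text
tool_pos: [0.6526, 0.0938, 0.1446]
contact_force: [0.5, 0.3, 6.9]
clock: 36.4
tool_pos: [0.6503, 0.0934, 0.1433]
eef_rot: [0.778, 0.629, 0.0, -0.0]
contact_force: [-0.3, 0.3, -0.4]
opening: 0.682
finger_force: 0.0
[-0.05 -0.07  0.02]
```

```bash
python3 -m jog '[[[0,0,-0.015,0,0,0],[0,0,-0.02,0,0,0],[0,0,-0.025,0,0,0],[0,0,-0.03,0,0,0],[0,0,-0.03,0,0,0],[0,0,0,0,0,0],[0,0,0,0,0,0]]]' | grep -E 'clock|tool_pos|contact'
python3 - <<'E'
from h import *
f,_,_=save('wrist','wr9');s=get_state();b=f.astype(int);g=b.mean(2)
zt=.078+.023+.070
c=np.array([.6515,.0942])
for an in(80,):
    a=np.radians(an);e=np.array([np.cos(a),np.sin(a)])
    print('wing centre/ends/top',[proj('wr9',[*(c+t*e),zt]).round(1) for t in(-.038,0,.038)])
for v in range(130,270,4): print(v,''.join('.' if x<55 else ('+' if x<95 else('#' if x<140 else 'W')) for x in g[v,180:340:2]))
E
```

```text
clock: 37.28
tool_pos: [0.6497, 0.0931, 0.2631]
contact_force: [0.4, -0.0, -0.6]
wing centre/ends/top [array([255.1, 238.6]), array([253.7, 199.2]), array([252.2, 156.6])]
130 .............WWWWWWWWWWWWWWWWWWWWWWWWWWWWWWWWWWWWWWWWWWWWWWWWWWWWWWW+++++++++++.
134 ...........+.WWWWWWWWWWWWWWWWWWWWWWWWWWWWWWWWWWWWWWWWWWWWWWWWWWWWWWW++++++++++..
138 ...........+.#WWWWWWWWWWWWWWWWWWWWWWWWWWWWWWWWWWWWWWWWWWWWWWWWWWWWWW++++++++++..
142 .............#WWWWWWWWWWWWWWWWWW##WWWWWWWW##WWWWWWWWWWWWWWWWWWWWWWWW++++++++.++.
146 .............#WWWWWWWWWWWWW#WWWWWWWWWWWWWWWWWWW#WWWWWWWWWWWWWWWWWWWWWWWWWW++....
150 .............+WWWWWWWWWWWWWWWWWWWWWWWWWWWWWWWWWWWWWWWWWWWWWWWWWWWWWWWWWWWW......
154 ..............WWWWWWWWW#WWWWWW++##WWWW+++W##+#WWWWWWWWWWWWWWWWWWWWW#+++++++.....
158 ..............WWWWWWW+##WWW##WWWW+++++++++++WW#+W#W###WWWWWWWWWWWWW#++++++......
162 .............+WWWWWW###W#WWW#WW#W+########++W####+#####WWWWWWWWWWWW+++++........
166 ..............WWWWW#######W#W#############+##W#######++#WWWWWWWWWWW++++.........
170 ..............#WWWW##++++++++++###########++++######+##+WWWWWWWWWWW.......
[... 1346 characters left out ...]
....................
238 ................................................................................
242 ................................................................................
246 ................................................................................
250 ...............++++.............................................................
254 ...........##WWWWWWW++#.........................................................
258 ..........WWWWWWWWWWWWW++.......................................................
262 .........WWWWWWWWWWWWWWWW+......................................................
266 ........+WWWWWWWWWWWWWWWWW......................................................
```

```bash
python3 -c "
from plant import *
print(finish_job())"
```

```text
the job is handed in; nothing more can be done
None
```

I stood the cartridge upright, let go, re-gripped it by the wing and locked it in the well, then handed the job in at about 37 s; the last wrist image put the wing within about 2° of the collar's y axis, the notch height comes only from the tool height and spring force, and no verdict was returned.

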